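# Wedge the retaining clip off the tube rotator's spindle

## Robot

A 6-joint arm with a two-finger parallel gripper is mounted at the origin on a cart in front of the work surface, level with it; the furniture and walls round the work are solid. World frame = base frame: x ahead of the robot, y to its left, z up, the work surface at z = 0. Lengths are in m, angles in degrees, forces in N, time in s.
With the tool pointing down it reaches from about 0.375 to 0.9 m from the base axis. Payload 3.1 kg.
Tool frame: the origin (TCP) lies on the centre line of the jaws, within the pads' length; the fingertips stand 8 mm ahead of it and the grasp point (between the pads) lies 11 mm behind it; y points along the fingers, x is the direction in which the jaws open and shut, and the axes are right-handed (so a half turn about y gives the same grasp; the last joint's range is limited). The gripper opens to 87 mm and grips with 3 to 60 N. Pads are 19 mm wide; open, the fingers measure 117 mm over their backs; the gripper's body (75 mm by 190 mm) begins 51 mm behind the grasp point.
Start: joints at [-74.399, 30.224, 82.088, -0, 67.689, -10.227], TCP at [0.272, -0.563, 0.231] pointing down, gripper open.
Joint ranges: [-176.69, 176.69], [-43.24, 126.21], [12.49, 139.97], [-82, 262], [0, 151.66], [-163.58, 163.58]. Speed limits (degrees/s): [159.86, 159.86, 180, 180, 180, 180].

## Interface

Orientations are given as a 3x3 rotation matrix whose columns are the frame's x, y, z axes.
In Python, from rig import read_state, imaging, job, spotter gives the robot as it stands.
- The arm moves only by the tool apply_moves, never from a script. Its argument "steps" is a list of rows, each an object of numbers: "x", "y", "z": the shift along the world's x, y, z in mm; "spin": the turn about the world's z in rad. In form: [{"x": .., "y": .., "z": .., "spin": ..}, ...]. A call has 1 to 12 rows; each row shifts and turns the pose as measured when the row begins; what a row does not reach is not made up. A row lasts 1/10 s, in which the tool goes at most 50 mm and 8.59 degrees, less where a joint would pass 70% of its speed; a pose out of reach is approached as far as the arm can. A call is refused whole if a number of a shift passes 50 or a number of a turn 0.15, either way. A call with a gripper value outside its range is refused whole. "grip" is the finger opening in mm, from 0 to 87, set as the call begins (left out, the last holds). The fingers move at their own pace and stop on an object; the grip force is fixed at half the most. Time passes only in rows, so rows that do not move let the fingers close. It gives the time, the measured TCP pose, the force and the opening at its end, in the units of the state.
- read_state(): the state, without advancing time (a new reading comes with each control period).
- imaging.capture(name): name is "scene" or "top" or "wrist"; returns the picture (400x640x3 uint8, red, green, blue); there is no depth.
- imaging.camera_params(name): a dict with "fov_y" (degrees; the focal length in pixels is half the picture's height over the tangent of half this angle, whatever the lens; pixels are square), "cx", "cy" (the principal point, pixels), "dist" ([k1, k2, p1, p2, k3] as OpenCV has them; the pictures are not rectified), "R" (3x3) and "t" (3): a world point X has camera coordinates R X + t. Camera axes: x right, y down, z forward; pixel columns grow to the right and rows downward; lengths in m; the calibration is good to about 2 mm. A picture is of the moment at which its call begins: read the wrist's pose just before it. camera_params takes no time and is no camera call; for the wrist camera it gives the pose at the moment of the call.
- job.hand_in(): hands the job in, once; it reports no verdict.
Trained networks look in the newest picture that a camera, given by its name, has taken for a name from the list of things; names that differ only in an ending like _2 or _b are one class to them, and where a whole thing is asked for, a point or a joint stands for the part that bears it (a point fixed in the world has none). Each returns a list of dicts, best first, with "score" (0 to 1); they miss things now and then, are a little off and sometimes report something else, mostly with a low value. They report only what shows in the picture. A call takes as long as a camera call.
- spotter.cut_out(name, camera): "mask" (400x640 bool, what is visible of it) and "rect" ([left, top, width, height] in pixels, round what is visible of it).
The state is a dict: "time_s": time; "joint_positions": joint angles; "qvel": joint speeds; "tau": joint torques, N m; "position": TCP position; "tcp_rot": TCP orientation; "force": force on the tool from outside, world axes, zero at the start; "moment": the same for the moment, N m; "opening": opening from 0.0 (shut) to 1.0 (fully open).
Only numpy, scipy, OpenCV 4.12 (cv2) and the standard library are available. Lean on these libraries where they do the work, as an engineer would, in place of code of your own. Each camera call takes 0.05 s, during which the arm holds its last target.

## Task

The rotator's wheel has to come off for cleaning, so first take its spring retaining clip off the spindle: pick up the clip wedge from the steel tray, slide its blade along the top of the spindle and under the clip so that the taper spreads the clip out of its groove, and lift the clip clear on the blade. Work gently so that neither clip nor spindle is bent or scored, and handle the clip with the wedge only, never with the gripper. Put the clip in the tray, stand the wedge upright in the tray too, and leave the rotator, the glassware and the timer where they are.

Things in the scene. Friction and masses are not known exactly. Their poses are not given: they have to be found in the camera images.
- wedge: Hand tool, 0.19 kg, standing on its heel in the tray. Origin: middle of the heel's underside, below the handle axis; +z up, +x along the blade. Handle 28 (x) x 18 (y) mm, z 20 to 92 mm; heel 30 mm wide, 20 high, to x 13. Blade 9 mm wide: notch 6.5 mm thick, x 20 to 33; crest 8 mm at x 33; taper to 1.5 mm at the tip, x 61. A slotted clamp holds the blade level, its flat underside anywhere from 1.5 to 9.5 mm above the origin (not reported).
- clip: Loose U-shaped spring clip of steel strip, 36 g, astride the spindle, open side down. Origin on the spindle axis in mid clip; x along the spindle toward the wheel, z up. Bridge 9 (x) x 20 (y) mm, underside 15 mm above origin. Two sprung legs, 16 mm apart inside at the blade's level, reach 10 mm below origin; their lips let go of the groove when the bridge is raised about 6.5 mm, which takes about 10 N. Over 20 N bends it.
- clip_seat (a point): Clip's place: on the spindle axis in the middle of the groove (15 mm core, 12 mm long). In front of it the spindle's nose, 20 mm diameter, from 6 to 12 mm (free end); behind it the wheel's boss, 24 mm diameter, from 6 to 46 mm, square front edge, then a 60 mm flange. The blade has to pass over the nose, under the bridge and over the boss, 2 mm higher than the nose. Over 20 N marks them.
- rotator: Fixed tube rotator. Origin under its base; spindle axis level, 110 mm above the origin and along the rotator's x; free end toward its -x (the robot's side), wheel toward +x. Wheel 132 mm across, front face 50 mm behind the clip seat. Base 170 x 140 mm, from x -50 to 120, 38 mm high. It stands on screw feet, so its height varies by some mm.
- tray: Fixed flat steel tray, 130 (x) x 190 (y) mm; origin under its middle, floor 2 mm above the origin, rim 5.5 mm high. The wedge stands in its -y half, blade roughly toward tray +x; the other half is empty.
- beaker: Empty glass beaker, 73 mm across, 94 mm high, origin under its middle; a bystander to leave alone.
- flask: Conical glass flask, 68 mm across, 110 mm high, origin under its middle; a bystander to leave alone.
- timer: Bench timer, 62 x 66 x 20 mm, origin under its middle; a bystander to leave alone.

How it is judged:
By the outcome, as a careful person would: the job done as asked, in the order asked, and still so for the second after the job is handed in, with the robot touching nothing.
It also fails if it takes over 69 s, if anything falls off the work surface, if the arm or the gripper's body presses on something with over 40 N, if the wrist force passes 120 N, or if a joint passes its speed limit or range.

## Working session

There is one attempt and no reset: what is moved stays moved. The work goes in short steps, Python scripts to look and compute and a tool call to move; the robot and the scene stay as the last step left them, time stands still between calls to the robot, and variables do not carry over. Pictures are saved under pics/ and viewed, and the job is handed in when it is done.

Besides the shell and the picture viewer there is one more tool, called after ">>>" as name(argument=value, ...) on one line, values as JSON. apply_moves: Moves the arm, as the interface text tells. Its arguments: {"type":"object","properties":{"steps":{"type":"array"},"grip":{"type":"number"}},"required":["steps"]}

```bash
mkdir -p pics; ls
cat > h.py <<'E'
import numpy as np, cv2
from rig import read_state, imaging, job, spotter
def K(p):
    f=200/np.tan(np.radians(p['fov_y'])/2)
    return np.array([[f,0,p['cx']],[0,f,p['cy']],[0,0,1.]])
def cap(name,fn):
    p=imaging.camera_params(name); im=imaging.capture(name)
    cv2.imwrite('pics/'+fn,im[:,:,::-1]); np.save('pics/'+fn+'.npy',im); return im,p
def ray(p,uv):
    q=cv2.undistortPoints(np.array(uv,float).reshape(-1,1,2),K(p),np.array(p['dist'],float)).reshape(-1,2)
    R=np.array(p['R']);t=np.array(p['t'])
    d=np.c_[q,np.ones(len(q))]@R
    return -R.T@t, d
def atz(p,uv,z):
    c,d=ray(p,uv); return c+d*((z-c[2])/d[:,2])[:,None]
def atx(p,uv,x):
    c,d=ray(p,uv); return c+d*((x-c[0])/d[:,0])[:,None]
def proj(p,X):
    R=np.array(p['R']);t=np.array(p['t'],float)
    return cv2.projectPoints(np.array(X,float).reshape(-1,1,3),cv2.Rodrigues(R)[0],t,K(p),np.array(p['dist'],float))[0].reshape(-1,2)
def tri(ps,uvs):
    A=np.zeros((3,3));b=np.zeros(3)
    for p,uv in zip(ps,uvs):
        c,d=ray(p,[uv]);d=d[0]/np.linalg.norm(d[0]);M=np.eye(3)-np.outer(d,d);A+=M;b+=M@c
    return np.linalg.solve(A,b)
E
python3 - <<'E'
from h import *
import pickle
P={}
for n in ['scene','top','wrist']:
    im,p=cap(n,n+'0.png');P[n]=p
    R=np.array(p['R']);print(n,p['fov_y'],-R.T@np.array(p['t']),R[2],p['dist'])
    names=['wedge','clip','rotator','tray','beaker','flask','timer'] if n!='wrist' else []
    for o in names:
        for r in spotter.cut_out(o,n)[:1]:
            m=r['mask'];ys,xs=np.nonzero(m);print(n,o,r['score'],r['rect'],xs.mean().round(1),ys.mean().round(1))
pickle.dump(P,open('P0.pkl','wb'))
s=read_state();print(s['time_s'],s['position'],s['tcp_rot'])
E
```

```text
pics
scene 48.67129910446439 [0.06590813 0.56668324 0.80781049] [ 0.47822351 -0.5742262  -0.66450473] [-0.03243768  0.          0.          0.          0.        ]
scene wedge 0.82 [404.2, 170.6, 26.6, 31.8] 420.9 187.6
scene clip 0.53 [278.7, 200.7, 9.7, 16.8] 282.8 207.5
scene rotator 0.93 [225.0, 171.5, 76.6, 88.4] 257.1 213.2
scene beaker 0.65 [170.0, 239.7, 40.5, 50.5] 192.2 264.8
scene flask 0.95 [311.1, 150.3, 23.4, 39.8] 322.5 173.7
scene timer 0.89 [336.7, 252.8, 33.0, 31.6] 352.5 268.0
top 50.10028234226423 [ 0.49467146 -0.01606495  1.17012168] [ 0.05668976  0.00763593 -0.99836264] [-0.07442068  0.          0.          0.          0.        ]
top wedge 0.69 [428.6, 219.3, 18.5, 26.0] 438.6 235.5
top rotator 0.76 [270.5, 107.1, 60.3, 71.0] 297.9 142.9
top tray 0.55 [377.7, 205.1, 76.0, 55.9] 412.4 229.6
top beaker 0.81 [198.7, 126.5, 37.5, 31.4] 218.6 142.5
top flask 0.76 [379.4, 135.8, 24.1, 22.3] 392.8 145.9
top timer 0.72 [300.9, 227.0, 31.2, 27.8] 315.5 241.9
wrist 58.97851801956239 [ 0.34566    -0.52788764  0.38396956] [-0.26522214 -0.12920572 -0.95549102] [-0.00442993  0.          0.          0.          0.        ]
0.85 [ 0.27230768 -0.56251079  0.23056862] [[ 4.35660135e-01  9.39813789e-06  9.00111241e-01]
 [-9.00111241e-01  8.85934687e-06  4.35660135e-01]
 [-3.88000369e-06 -1.00000000e+00  1.23190338e-05]]
```

View pics/scene0.png

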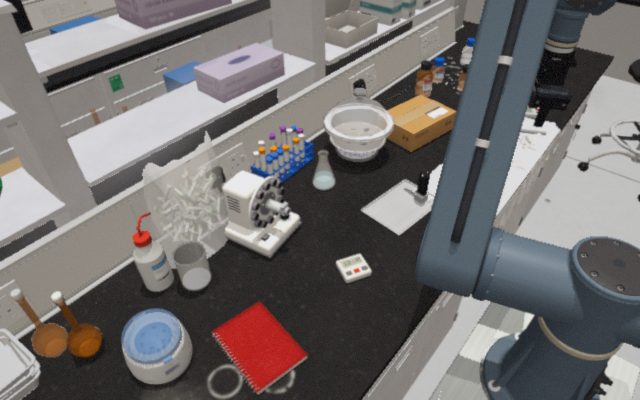

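View pics/top0.png

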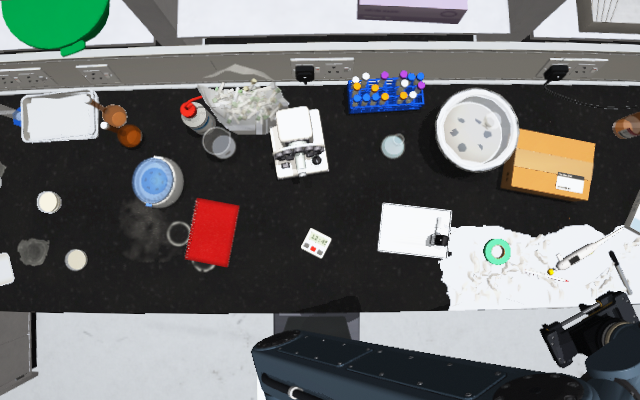

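View pics/wrist0.png

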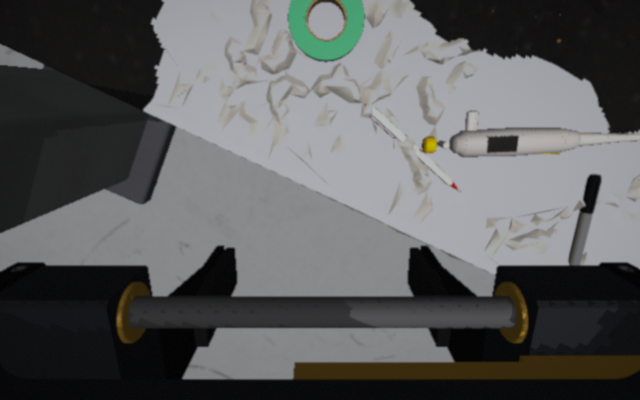

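The scene view shows the rotator at about (258,213), the wedge in the tray at about (421,188), the flask at (322,174) and the timer at (353,268). The top view shows the tray at about (415,231), with the wedge in its right part. The wrist camera sees only the right end of the table. Next I'll zoom in.

Run:
```python
import cv2
a=cv2.imread('pics/top0.png');b=cv2.imread('pics/scene0.png')
cv2.imwrite('pics/z1.png',cv2.resize(a[195:270,370:470],None,fx=7,fy=7,interpolation=cv2.INTER_CUBIC))
cv2.imwrite('pics/z2.png',cv2.resize(a[100:185,262:342],None,fx=7,fy=7,interpolation=cv2.INTER_CUBIC))
cv2.imwrite('pics/z3.png',cv2.resize(b[160:260,215:315],None,fx=6,fy=6,interpolation=cv2.INTER_CUBIC))
cv2.imwrite('pics/z4.png',cv2.resize(b[160:240,355:455],None,fx=7,fy=7,interpolation=cv2.INTER_CUBIC))
```

```text
(no output)
```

View pics/z1.png

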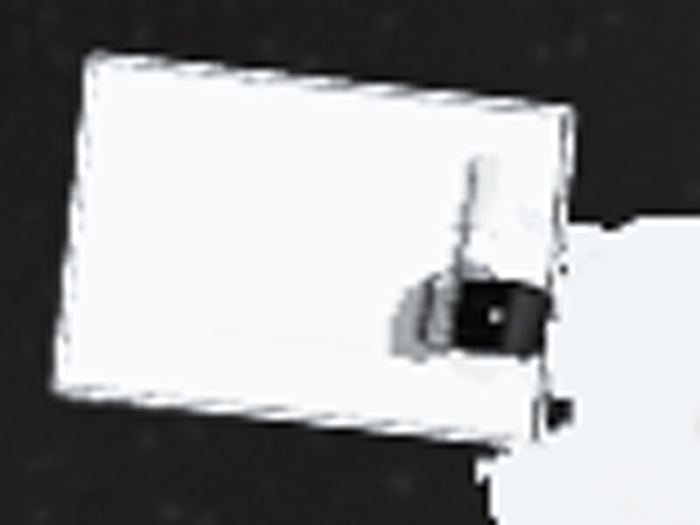

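View pics/z2.png

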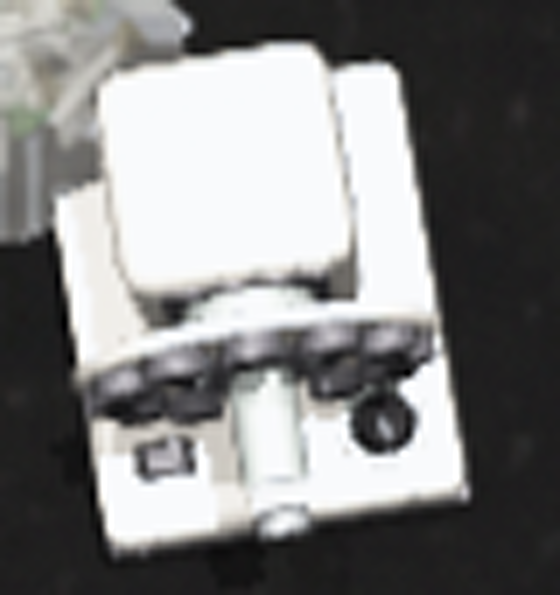

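View pics/z3.png

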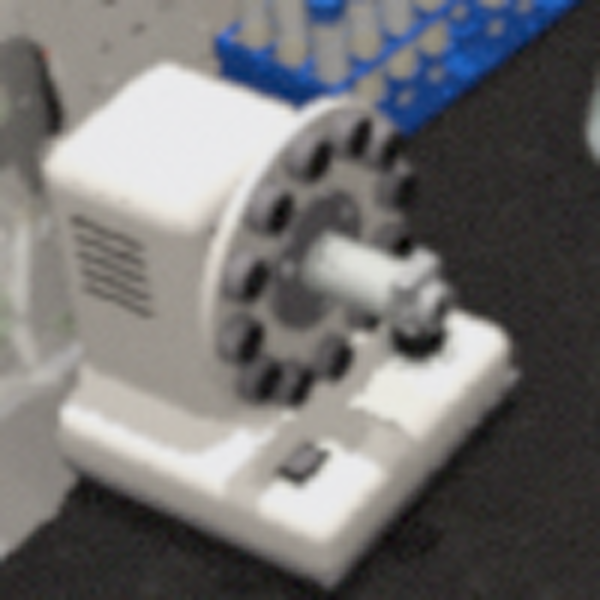

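View pics/z4.png

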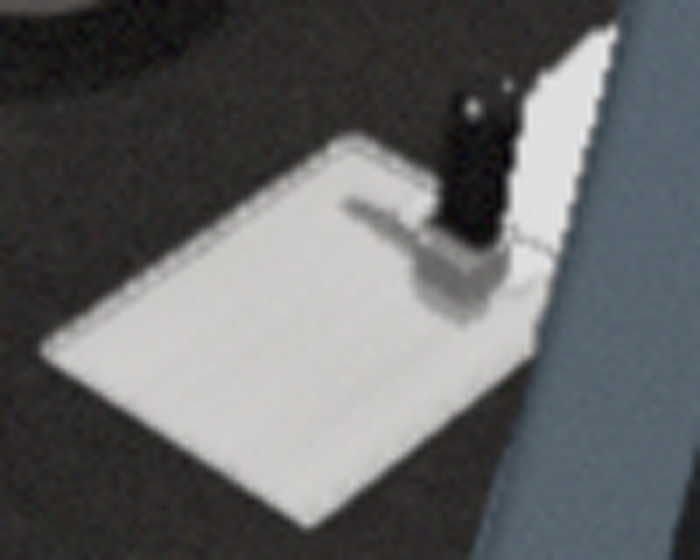

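Zooms: in top, the tray rim corners are at z1 (88,55), (572,105), (540,440) and (55,392). The wedge handle top is near (490,317), with its blade tip near (482,158). The spindle runs from about (268,370) to (283,525) in z2.

```bash
python3 - <<'E'
from h import *
import pickle
P=pickle.load(open('P0.pkl','rb'));p=P['top']
z1=lambda l:[(370+(x+.5)/7-.5,195+(y+.5)/7-.5) for x,y in l]
z2=lambda l:[(262+(x+.5)/7-.5,100+(y+.5)/7-.5) for x,y in l]
T=atz(p,z1([(88,55),(572,105),(542,440),(55,392)]),.0055);print(T.round(4));c=T.mean(0);print('tray c',c, np.linalg.norm(T-np.roll(T,1,0),axis=1))
u=T[0]-T[3]+T[1]-T[2];print('tray yaw',np.degrees(np.arctan2(u[1],u[0])))
print('handle top',atz(p,z1([(488,317),(495,315)]),.094),'tip',atz(p,z1([(482,158)]),.012))
# base front top edge corners z=.04
B=atz(p,z2([(108,552),(467,497),(400,65),(60,190)]),.04);print(B.round(4))
print('nose',atz(p,z2([(283,522)]),.112),'spindle at wheel',atz(p,z2([(266,372)]),.124))
E
python3 - <<'E'
import sys;sys.path.insert(0,'.')
E
```

```text
[[ 0.5484 -0.1885  0.0055]
 [ 0.5262 -0.378   0.0055]
 [ 0.3961 -0.3627  0.0055]
 [ 0.4179 -0.173   0.0055]]
tray c [ 0.47213715 -0.27554045  0.0055    ] [0.13140371 0.19082704 0.13098455 0.19090719]
tray yaw -6.7415097356795375
handle top [[ 0.44801392 -0.31779754  0.094     ]
 [ 0.44868808 -0.32035854  0.094     ]] tip [[ 0.50597525 -0.34005986  0.012     ]]
[[ 0.6143  0.0944  0.04  ]
 [ 0.6334 -0.0421  0.04  ]
 [ 0.8006 -0.019   0.04  ]
 [ 0.754   0.1119  0.04  ]]
nose [[0.61653595 0.02499149 0.112     ]] spindle at wheel [[0.66839395 0.02994283 0.124     ]]
```

Run:
```python
from h import *
import pickle
P=pickle.load(open('P0.pkl','rb'));p=P['top']
z1=lambda l:[(370+(x+.5)/7-.5,195+(y+.5)/7-.5) for x,y in l]
z4=lambda l:[(355+(x+.5)/7-.5,160+(y+.5)/7-.5) for x,y in l]
print('handle top',atz(p,z1([(530,320)]),.094),'tip',atz(p,z1([(488,158)]),.012), 'blade root',atz(p,z1([(478,270)]),.012))
print('scene handle top',atz(P['scene'],z4([(490,90)]),.094))
print(read_state()['force'])
```

```text
handle top [[ 0.44667786 -0.33303771  0.094     ]] tip [[ 0.50593995 -0.34241072  0.012     ]] blade root [[ 0.46266935 -0.337342    0.012     ]]
scene handle top [[ 0.44535929 -0.33456311  0.094     ]]
[ 0.51634441 -0.19312248 -0.4388578 ]
```

>>> apply_moves(steps=[{"x": 22, "y": 28, "z": 0, "spin": -0.072}, {"x": 22, "y": 28, "z": 0, "spin": -0.072}, {"x": 22, "y": 28, "z": 0, "spin": -0.072}, {"x": 22, "y": 28, "z": 0, "spin": -0.072}, {"x": 22, "y": 28, "z": 0, "spin": -0.072}, {"x": 22, "y": 28, "z": 0, "spin": -0.072}, {"x": 22, "y": 28, "z": 0, "spin": -0.072}, {"x": 22, "y": 28, "z": 0, "spin": -0.072}, {"x": 0, "y": 0, "z": 0, "spin": 0}], grip=60)

```text
time_s: 1.75
position: [0.4526, -0.3326, 0.2313]
tcp_rot: [[-0.154, -0.0, 0.988], [-0.988, -0.004, -0.154], [0.004, -1.0, 0.0]]
force: [-0.4, -0.2, 0.4]
opening: 0.688
```

Run:
```python
from h import *
import pickle
s=read_state();print(s['time_s'],s['position'],np.array(s['tcp_rot']).round(4).tolist(),s['joint_positions'],s['opening'],s['force'])
im,p=cap('wrist','w1.png');pickle.dump(p,open('w1.pkl','wb'))
for r in spotter.cut_out('wedge','wrist')[:2]: print(r['score'],r['rect'])
```

```text
1.75 [ 0.45255711 -0.33255987  0.23132599] [[-0.1544, -0.0002, 0.988], [-0.988, -0.004, -0.1544], [0.004, -1.0, 0.0004]] [-47.6214784   25.22941809  91.35408501  -0.18252783  63.25528392
  51.34215259] 0.6876693311077319 [-0.40847055 -0.19612808  0.35358772]
0.79 [305.5, 123.6, 34.5, 94.6]
```

View pics/w1.png

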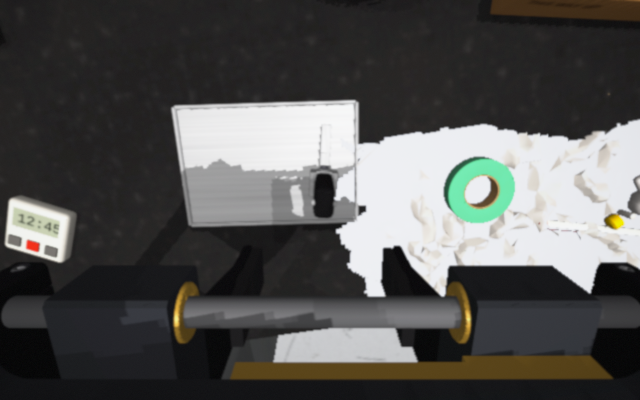

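The wrist view shows the wedge at about (322,170): the handle at (323,195), the blade tip at (325,125), with the timer on the left. Next I'll zoom in and fit it.

Run:
```python
import cv2
a=cv2.imread('pics/w1.png')
cv2.imwrite('pics/z5.png',cv2.resize(a[110:230,270:370],None,fx=5,fy=5,interpolation=cv2.INTER_CUBIC))
```

```text
(no output)
```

View pics/z5.png

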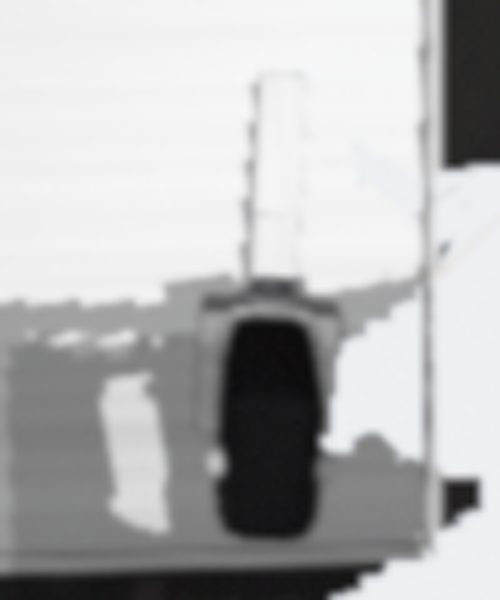

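```bash
cat > fit.py <<'E'
from h import *
import pickle
p=pickle.load(open('w1.pkl','rb'))
z=lambda l:[(270+(x+.5)/5-.5,110+(y+.5)/5-.5) for x,y in l]
print('cam',-np.array(p['R']).T@p['t'])
top=atz(p,z([(268,470),(223,470),(318,470),(268,402),(268,535)]),.094);print(top.round(4))
for h in (.004,.012):
    t=atz(p,z([(283,73),(272,272)]),h+.002);d=t[0]-t[1];print('tip',t.round(4),np.degrees(np.arctan2(d[1],d[0])))
hl=atz(p,z([(203,305),(340,305)]),.022);print('heel front',hl.round(4),np.linalg.norm(hl[1]-hl[0]))
T=atz(p,[(174,106),(357,101),(357,222),(192,226)],.0055);print(T.round(4))
E
python3 fit.py
```

```text
cam [ 0.5330971  -0.34544721  0.3847645 ]
[[ 0.4462 -0.3342  0.094 ]
 [ 0.4475 -0.3265  0.094 ]
 [ 0.4449 -0.3426  0.094 ]
 [ 0.4582 -0.336   0.094 ]
 [ 0.4346 -0.3324  0.094 ]]
tip [[ 0.5052 -0.3472  0.006 ]
 [ 0.464  -0.3385  0.006 ]] -11.917687716925316
tip [[ 0.5058 -0.3471  0.014 ]
 [ 0.4655 -0.3386  0.014 ]] -11.917687716925299
heel front [[ 0.4623 -0.3235  0.022 ]
 [ 0.4579 -0.3517  0.022 ]] 0.028536254565621606
[[ 0.5477 -0.1948  0.0055]
 [ 0.5234 -0.382   0.0055]
 [ 0.3922 -0.3654  0.0055]
 [ 0.4167 -0.1787  0.0055]]
```

>>> apply_moves(steps=[{"x": -3, "y": -1, "z": -15, "spin": -0.015}, {"x": -3, "y": -0.5, "z": -25, "spin": -0.015}, {"x": 0, "y": 0, "z": -25, "spin": 0}, {"x": 0, "y": 0, "z": -15, "spin": 0}, {"x": 0, "y": 0, "z": -5, "spin": 0}, {"x": 0, "y": 0, "z": 0, "spin": 0}])

```text
time_s: 2.45
position: [0.4421, -0.3461, 0.1455]
tcp_rot: [[-0.191, 0.002, 0.982], [-0.982, -0.014, -0.191], [0.013, -1.0, 0.004]]
force: [0.1, 0.4, 0.0]
opening: 0.689
```

Run:
```python
from h import *
import pickle
s=read_state();print(s['time_s'],s['position'],np.array(s['tcp_rot']).round(4).tolist(),s['force'])
im,p=cap('wrist','w2.png');pickle.dump(p,open('w2.pkl','wb'))
```

```text
2.45 [ 0.4420898  -0.34605807  0.14548879] [[-0.1906, 0.0018, 0.9817], [-0.9816, -0.0141, -0.1905], [0.0135, -0.9999, 0.0045]] [0.13699099 0.44822367 0.0261146 ]
```

View pics/w2.png

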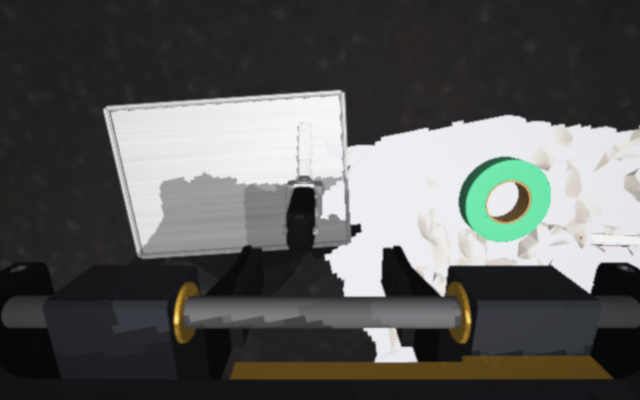

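The view shows the wedge at about (303,190), left of the jaw centre line because the TCP drifted in y to -0.346. I'll check how still rows and small rows behave.

>>> apply_moves(steps=[{"x": 0, "y": 0, "z": 0, "spin": 0}])

```text
time_s: 2.6
position: [0.4424, -0.3472, 0.1467]
tcp_rot: [[-0.191, 0.003, 0.982], [-0.981, -0.016, -0.191], [0.015, -1.0, 0.006]]
force: [-0.2, -0.2, 0.0]
opening: 0.687
```

>>> apply_moves(steps=[{"x": 4, "y": 12, "z": 0, "spin": 0}, {"x": 0, "y": 0, "z": 0, "spin": 0}])

```text
time_s: 2.8
position: [0.4471, -0.3354, 0.1483]
tcp_rot: [[-0.192, 0.005, 0.981], [-0.981, -0.018, -0.192], [0.017, -1.0, 0.009]]
force: [-0.4, -0.5, -0.6]
opening: 0.689
```

>>> apply_moves(steps=[{"x": 0, "y": 0, "z": -20, "spin": 0}, {"x": 0, "y": 0, "z": 0, "spin": 0}])

```text
time_s: 3.0
position: [0.4484, -0.3352, 0.1298]
tcp_rot: [[-0.19, 0.008, 0.982], [-0.982, -0.021, -0.19], [0.019, -1.0, 0.012]]
force: [-0.8, -0.1, -0.7]
opening: 0.687
```

```bash
cat > st.py <<'E'
from h import *
s=read_state();print(s['time_s'],np.round(s['joint_positions'],3),np.round(s['qvel'],2),np.round(s['tau'],2),np.round(s['position'],4),np.round(np.array(s['tcp_rot'])[:,1],4),np.round(s['force'],2))
E
python3 st.py; python3 -c "
from rig import imaging
imaging.capture('top');imaging.capture('top')"; python3 st.py
```

```text
3.0 [-47.957  32.852  97.61   -0.631  48.334  53.415] [ 0.63 -3.58 -3.07  0.02  0.53  0.09] [-2.300e-01 -4.097e+01 -1.340e+01  4.000e-02 -4.200e-01  1.000e-02] [ 0.4484 -0.3352  0.1298] [ 0.008  -0.0211 -0.9997] [-0.82 -0.14 -0.65]
3.1 [-47.968  32.729  97.442  -0.626  48.339  53.413] [-0.32 -0.39 -0.58 -0.15  0.07 -0.01] [ 9.000e-02 -4.034e+01 -1.220e+01  4.000e-02 -8.000e-02  0.000e+00] [ 0.4498 -0.3368  0.1316] [ 0.0114 -0.0248 -0.9996] [ 0.43 -0.78  0.14]
```

>>> apply_moves(steps=[{"x": 0, "y": 0, "z": 0, "spin": 0}])

```text
time_s: 3.2
position: [0.4503, -0.3372, 0.1325]
tcp_rot: [[-0.19, 0.012, 0.982], [-0.981, -0.026, -0.19], [0.023, -1.0, 0.017]]
force: [0.7, -0.5, -0.6]
opening: 0.69
```

```bash
python3 st.py
```

```text
3.2 [-47.951  32.662  97.387  -0.629  48.37   53.414] [ 0.27 -0.59 -0.38  0.02  0.25 -0.03] [ 2.000e-02 -4.067e+01 -1.261e+01  4.000e-02 -1.400e-01  0.000e+00] [ 0.4503 -0.3372  0.1325] [ 0.0124 -0.026  -0.9996] [ 0.68 -0.46 -0.58]
```

>>> apply_moves(steps=[{"x": 0, "y": 0, "z": 0, "spin": 0}])

```text
time_s: 3.3
position: [0.4507, -0.3375, 0.1333]
tcp_rot: [[-0.19, 0.013, 0.982], [-0.981, -0.027, -0.19], [0.024, -1.0, 0.018]]
force: [0.6, -0.0, 0.2]
opening: 0.695
```

```bash
python3 st.py
```

```text
3.3 [-47.941  32.6    97.343  -0.632  48.393  53.412] [ 0.13 -0.47 -0.43 -0.2   0.17 -0.03] [ 2.000e-02 -4.079e+01 -1.273e+01  4.000e-02 -1.400e-01  0.000e+00] [ 0.4507 -0.3375  0.1333] [ 0.0133 -0.0271 -0.9995] [ 0.6  -0.    0.18]
```

Even a zero row drifts by a constant amount: about +0.9 mm in z, +0.4 in x, -0.3 in y and 0.08° of tilt. I'll compensate for the position drift and keep the number of rows small.

>>> apply_moves(steps=[{"x": -1, "y": 1, "z": -20, "spin": 0}, {"x": -1, "y": 1, "z": -22, "spin": 0}, {"x": -1, "y": 1, "z": -20, "spin": 0}, {"x": -1, "y": 1, "z": -8, "spin": 0}, {"x": -1, "y": 0.5, "z": -1, "spin": 0}])

```text
time_s: 3.8
position: [0.4483, -0.336, 0.0644]
tcp_rot: [[-0.19, 0.02, 0.982], [-0.981, -0.035, -0.189], [0.031, -0.999, 0.027]]
force: [-0.2, -0.0, 0.6]
opening: 0.691
```

```bash
python3 - <<'E'
from h import *
import pickle
im,p=cap('wrist','w3.png');im,p=cap('wrist','w3.png');pickle.dump(p,open('w3.pkl','wb'))
a=cv2.imread('pics/w3.png');cv2.imwrite('pics/z6.png',cv2.resize(a[100:400,200:440],None,fx=2,fy=2))
E
python3 st.py
```

```text
3.9 [-48.025  38.681 100.412  -0.756  38.558  53.506] [-0.01 -0.71 -0.57  0.03 -0.06  0.07] [-4.000e-02 -4.179e+01 -9.510e+00  3.000e-02 -1.900e-01  0.000e+00] [ 0.4485 -0.3363  0.0653] [ 0.0213 -0.036  -0.9991] [-0.25  0.41 -0.08]
```

View pics/z6.png

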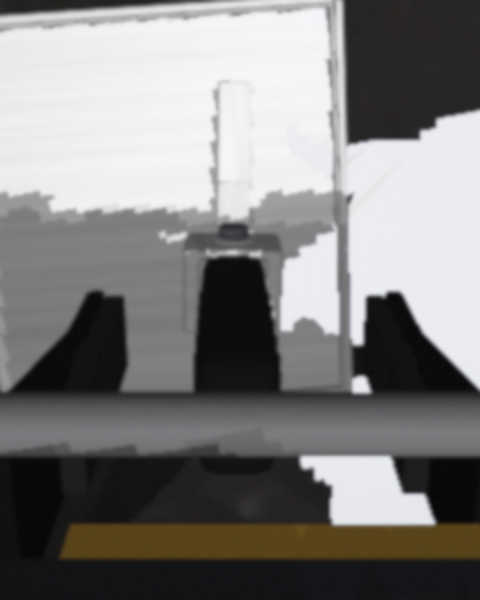

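The wedge handle sits between the open fingers (handle centre about x=237, finger gap centre 245 in the zoom) and the blade is parallel to the tool. Closing now.

>>> apply_moves(steps=[{"x": -1.5, "y": 1, "z": -3, "spin": 0}, {"x": -0.5, "y": 0.3, "z": -1, "spin": 0}, {"x": -0.5, "y": 0.3, "z": -1, "spin": 0}], grip=10)

```text
time_s: 4.2
position: [0.4472, -0.3361, 0.0624]
tcp_rot: [[-0.19, 0.025, 0.981], [-0.981, -0.04, -0.189], [0.035, -0.999, 0.032]]
force: [-0.5, -0.2, -0.2]
opening: 0.495
```

>>> apply_moves(steps=[{"x": -0.5, "y": 0.3, "z": -1, "spin": 0}, {"x": -0.5, "y": 0.3, "z": -1, "spin": 0}])

```text
time_s: 4.4
position: [0.4465, -0.3358, 0.061]
tcp_rot: [[-0.19, 0.026, 0.981], [-0.981, -0.041, -0.189], [0.035, -0.999, 0.033]]
force: [0.4, 0.3, 0.1]
opening: 0.319
```

>>> apply_moves(steps=[{"x": -0.3, "y": 0.3, "z": -0.7, "spin": 0}, {"x": -0.3, "y": 0.3, "z": -0.7, "spin": 0}, {"x": -0.3, "y": 0.3, "z": -0.7, "spin": 0}])

```text
time_s: 4.7
position: [0.4463, -0.3338, 0.0603]
tcp_rot: [[-0.192, 0.027, 0.981], [-0.981, -0.04, -0.191], [0.034, -0.999, 0.035]]
force: [-1.1, -0.7, 4.6]
opening: 0.206
```

```bash
python3 st.py
```

```text
4.7 [-48.095  38.937 101.318  -0.583  37.002  53.407] [ 0.08 -0.12  0.53  0.14 -1.03  0.08] [ 6.200e-01 -3.939e+01 -8.580e+00  3.200e-01 -2.600e-01  1.000e-02] [ 0.4463 -0.3338  0.0603] [ 0.0274 -0.0397 -0.9988] [-1.11 -0.7   4.64]
```

Gripped: the opening is 17.9 mm. Lifting.

>>> apply_moves(steps=[{"x": 0, "y": 0, "z": 10, "spin": 0}, {"x": 0, "y": 0, "z": 20, "spin": 0}, {"x": 0, "y": 0, "z": 30, "spin": 0}, {"x": 0, "y": 0, "z": 30, "spin": 0}, {"x": 0, "y": 0, "z": 15, "spin": 0}, {"x": 0, "y": 0, "z": 3, "spin": 0}])

```text
time_s: 5.3
position: [0.4438, -0.3313, 0.1715]
tcp_rot: [[-0.192, 0.022, 0.981], [-0.981, -0.034, -0.191], [0.029, -0.999, 0.028]]
force: [-0.4, 0.4, -2.1]
opening: 0.207
```

```bash
python3 - <<'E'
from h import *
im,p=cap('wrist','w4.png');im,p=cap('wrist','w4.png')
E
python3 st.py
```

```text
5.4 [-48.099  28.628  97.483  -0.47   51.696  53.208] [-0.19  1.77  1.21  0.09 -0.26 -0.  ] [ 7.000e-02 -4.102e+01 -1.479e+01  4.000e-02 -1.500e-01  0.000e+00] [ 0.4434 -0.3308  0.1701] [ 0.0208 -0.0328 -0.9992] [-0.37 -0.67 -2.55]
```

>>> apply_moves(steps=[{"x": 0, "y": 0, "z": 0, "spin": 0}])

```text
time_s: 5.5
position: [0.4427, -0.3302, 0.1691]
tcp_rot: [[-0.192, 0.019, 0.981], [-0.981, -0.031, -0.191], [0.027, -0.999, 0.025]]
force: [0.3, -0.4, -2.1]
opening: 0.204
```

```bash
python3 st.py
```

```text
5.5 [-48.104  28.686  97.564  -0.474  51.684  53.209] [ 0.03 -0.    0.22 -0.09 -0.04 -0.05] [ 1.000e-02 -4.084e+01 -1.489e+01  4.000e-02 -2.400e-01  0.000e+00] [ 0.4427 -0.3302  0.1691] [ 0.0192 -0.0312 -0.9993] [ 0.34 -0.42 -2.1 ]
```

View pics/w4.png

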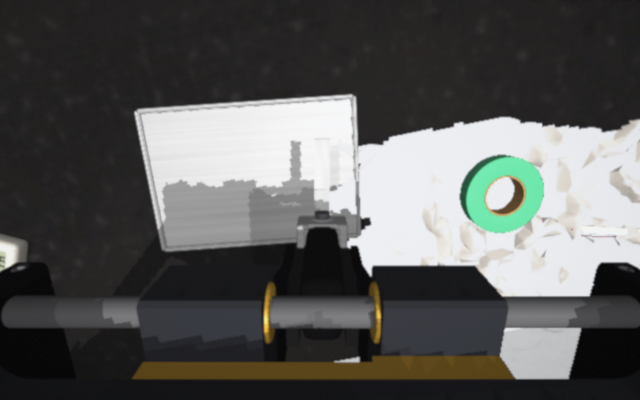

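With the wedge held, drift reverses: z falls about 1 mm per row and the tool pitches back about 0.09° per row. World-z spin carries the tilt round with it. I'll turn the wedge about 175° on the way, so the drift corrects the pitch and roll before insertion.

>>> apply_moves(steps=[{"x": 6, "y": 15, "z": 9, "spin": 0.14}, {"x": 6, "y": 25, "z": 9, "spin": 0.14}, {"x": 6, "y": 28, "z": 9, "spin": 0.14}, {"x": 6, "y": 28, "z": 9, "spin": 0.14}, {"x": 6, "y": 28, "z": 9, "spin": 0.14}, {"x": 6, "y": 28, "z": 9, "spin": 0.14}, {"x": 6, "y": 28, "z": 9, "spin": 0.14}, {"x": 6, "y": 28, "z": 9, "spin": 0.14}, {"x": 6, "y": 28, "z": 9, "spin": 0.14}, {"x": 6, "y": 28, "z": 9, "spin": 0.14}, {"x": 6, "y": 28, "z": 9, "spin": 0.14}, {"x": 6, "y": 20, "z": 9, "spin": 0.14}])

```text
time_s: 6.7
position: [0.5061, -0.005, 0.262]
tcp_rot: [[1.0, -0.007, 0.022], [-0.022, 0.015, 1.0], [-0.008, -1.0, 0.015]]
force: [1.0, 0.1, -1.9]
opening: 0.206
```

>>> apply_moves(steps=[{"x": 3, "y": 10, "z": 3, "spin": 0.14}, {"x": 2, "y": 4, "z": 1, "spin": 0.14}, {"x": 0, "y": 0, "z": 1, "spin": 0.14}, {"x": 0, "y": 0, "z": 1, "spin": 0.14}, {"x": 0, "y": 0, "z": 1, "spin": 0.14}, {"x": 0, "y": 0, "z": 1, "spin": 0.14}])

```text
time_s: 7.3
position: [0.5078, 0.0145, 0.2623]
tcp_rot: [[0.652, -0.033, -0.757], [0.758, 0.003, 0.652], [-0.019, -0.999, 0.027]]
force: [-0.5, -0.0, -2.5]
opening: 0.202
```

```bash
cat > tilt.py <<'E'
from h import *
s=read_state();R=np.array(s['tcp_rot']);zx=R[:2,2]/np.linalg.norm(R[:2,2]);zy=np.array([-zx[1],zx[0]])
t=R[:2,1]
print('t',s['time_s'],'pos',np.round(np.array(s['position'])*1000,1),'yaw',np.degrees(np.arctan2(zx[1],zx[0])).round(2),'pitch',(t@zx).round(4),'roll',(t@zy).round(4),'(want .0345, 0) F',np.round(s['force'],1),'q6',round(s['joint_positions'][5],1),'op',round(s['opening']*87,1))
E
python3 tilt.py
```

```text
t 7.3 pos [507.8  14.5 262.3] yaw 139.27 pitch 0.0268 roll 0.0189 (want .0345, 0) F [-0.5 -0.  -2.5] q6 -60.1 op 17.6
```

>>> apply_moves(steps=[{"x": 0, "y": 0, "z": 1, "spin": 0.14}, {"x": 0, "y": 0, "z": 1, "spin": 0.14}, {"x": 0, "y": 0, "z": 1, "spin": 0.14}, {"x": 0, "y": 0, "z": 1, "spin": 0.14}, {"x": 0, "y": 0, "z": 1, "spin": 0.14}, {"x": 0, "y": 0, "z": 1, "spin": 0.14}, {"x": 0, "y": 0, "z": 1, "spin": 0.14}, {"x": 0, "y": 0, "z": 1, "spin": 0}])

```text
time_s: 8.1
position: [0.5012, 0.0156, 0.2576]
tcp_rot: [[-0.307, -0.045, -0.951], [0.952, -0.031, -0.306], [-0.016, -0.998, 0.053]]
force: [-0.7, 0.3, -1.7]
opening: 0.206
```

```bash
python3 tilt.py;python3 - <<'E'
from h import *
import pickle
im,p=cap('wrist','w5.png');pickle.dump(p,open('w5.pkl','wb'))
E
python3 tilt.py
```

```text
t 8.1 pos [501.2  15.6 257.6] yaw -162.18 pitch 0.0527 roll 0.0159 (want .0345, 0) F [-0.7  0.3 -1.7] q6 -116.5 op 17.9
t 8.15 pos [501.2  15.6 257.6] yaw -162.32 pitch 0.0527 roll 0.0159 (want .0345, 0) F [-0.1  0.2 -2.1] q6 -116.4 op 17.6
```

View pics/w5.png

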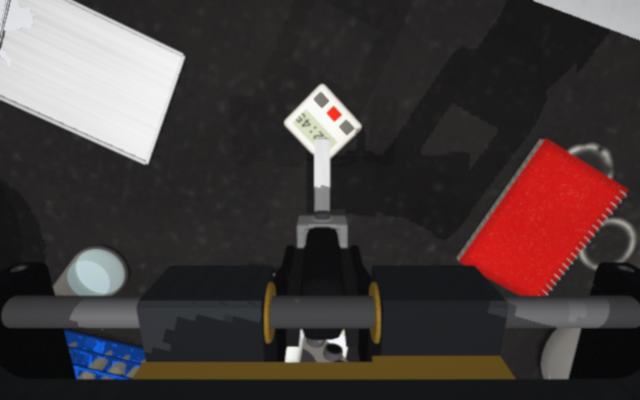

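The tool faces back toward the robot; the picture shows the timer at (322,120) and the blade straight up to (321,140). Tilt drift is about 0.003 per row. I'll hold at yaw of about 230° so roll goes negative before the return sweep.

>>> apply_moves(steps=[{"x": 1, "y": 0, "z": 2, "spin": 0.14}, {"x": 1, "y": 0, "z": 2, "spin": 0.14}, {"x": 1, "y": 0, "z": 2, "spin": 0.14}, {"x": 1, "y": 0, "z": 2, "spin": 0.12}, {"x": 1, "y": 0, "z": 2, "spin": 0}, {"x": 1, "y": 0, "z": 2, "spin": 0}, {"x": 1, "y": 0, "z": 2, "spin": 0}, {"x": 1, "y": 0, "z": 2, "spin": 0}])

```text
time_s: 8.95
position: [0.5072, 0.0157, 0.2693]
tcp_rot: [[-0.747, -0.034, -0.664], [0.664, -0.049, -0.746], [-0.007, -0.998, 0.059]]
force: [0.4, -0.2, -2.1]
opening: 0.208
```

```bash
python3 tilt.py
```

```text
t 8.95 pos [507.2  15.7 269.3] yaw -131.66 pitch 0.059 roll 0.0074 (want .0345, 0) F [ 0.4 -0.2 -2.1] q6 -146.1 op 18.1
```

>>> apply_moves(steps=[{"x": 1, "y": 0, "z": 2, "spin": 0}, {"x": 1, "y": 0, "z": 2, "spin": 0}, {"x": 1, "y": 0, "z": 2, "spin": 0}, {"x": 1, "y": 0, "z": 2, "spin": 0}])

```text
time_s: 9.35
position: [0.5117, 0.0156, 0.278]
tcp_rot: [[-0.746, -0.034, -0.666], [0.666, -0.049, -0.744], [-0.007, -0.998, 0.059]]
force: [-0.0, -0.8, -2.3]
opening: 0.204
```

```bash
python3 tilt.py
```

```text
t 9.35 pos [511.7  15.6 278. ] yaw -131.81 pitch 0.0589 roll 0.0075 (want .0345, 0) F [-0.  -0.8 -2.3] q6 -145.9 op 17.8
```

>>> apply_moves(steps=[{"x": 0, "y": 0, "z": 0, "spin": 0}, {"x": 0, "y": 0, "z": 0, "spin": 0}, {"x": 0, "y": 0, "z": 0, "spin": 0}, {"x": 0, "y": 0, "z": 0, "spin": 0}])

```text
time_s: 9.75
position: [0.5119, 0.0156, 0.2783]
tcp_rot: [[-0.745, -0.033, -0.666], [0.667, -0.049, -0.744], [-0.008, -0.998, 0.059]]
force: [-1.0, 1.3, -1.3]
opening: 0.202
```

```bash
python3 tilt.py
```

```text
t 9.75 pos [511.9  15.6 278.3] yaw -131.83 pitch 0.0586 roll 0.008 (want .0345, 0) F [-1.   1.3 -1.3] q6 -145.9 op 17.6
```

>>> apply_moves(steps=[{"x": 0, "y": 0, "z": 0, "spin": 0}, {"x": 0, "y": 0, "z": 0, "spin": 0}, {"x": 0, "y": 0, "z": 0, "spin": 0}, {"x": 0, "y": 0, "z": 0, "spin": 0}])

```text
time_s: 10.15
position: [0.5116, 0.0156, 0.2781]
tcp_rot: [[-0.745, -0.034, -0.666], [0.667, -0.049, -0.744], [-0.007, -0.998, 0.059]]
force: [0.5, -0.4, -2.6]
opening: 0.209
```

```bash
python3 tilt.py
```

```text
t 10.15 pos [511.6  15.6 278.1] yaw -131.83 pitch 0.0589 roll 0.0075 (want .0345, 0) F [ 0.5 -0.4 -2.6] q6 -145.9 op 18.1
```

Drift has now stopped, so the controller seems to have adapted to the load. Turning back toward the rotator's heading.

>>> apply_moves(steps=[{"x": 0, "y": 0, "z": 0, "spin": -0.07}, {"x": 0, "y": 0, "z": 0, "spin": -0.15}, {"x": 0, "y": 0, "z": 0, "spin": -0.15}, {"x": 0, "y": 0, "z": 0, "spin": -0.15}, {"x": 0, "y": 0, "z": 0, "spin": -0.15}, {"x": 0, "y": 0, "z": 0, "spin": -0.15}, {"x": 0, "y": 0, "z": 0, "spin": -0.15}, {"x": 0, "y": 0, "z": 0, "spin": -0.15}, {"x": 0, "y": 0, "z": 0, "spin": -0.15}, {"x": 0, "y": 0, "z": 0, "spin": -0.15}, {"x": 0, "y": 0, "z": 0, "spin": -0.15}, {"x": 0, "y": 0, "z": 0, "spin": -0.15}])

```text
time_s: 11.35
position: [0.5121, 0.0154, 0.278]
tcp_rot: [[0.774, -0.044, -0.632], [0.633, 0.04, 0.773], [-0.009, -0.998, 0.058]]
force: [0.1, -0.1, -1.8]
opening: 0.206
```

```bash
python3 tilt.py
```

```text
t 11.35 pos [512.1  15.4 278. ] yaw 129.27 pitch 0.0582 roll 0.0087 (want .0345, 0) F [ 0.1 -0.1 -1.8] q6 -51.7 op 17.9
```

>>> apply_moves(steps=[{"x": 0, "y": 0, "z": 0, "spin": -0.15}, {"x": 0, "y": 0, "z": 0, "spin": -0.15}, {"x": 0, "y": 0, "z": 0, "spin": -0.15}, {"x": 0, "y": 0, "z": 0, "spin": -0.15}, {"x": 0, "y": 0, "z": 0, "spin": -0.15}, {"x": 0, "y": 0, "z": 0, "spin": -0.15}, {"x": 0, "y": 0, "z": 0, "spin": -0.15}, {"x": 0, "y": 0, "z": 0, "spin": -0.15}, {"x": 0, "y": 0, "z": 0, "spin": -0.15}, {"x": 0, "y": 0, "z": 0, "spin": -0.1}, {"x": 0, "y": 0, "z": 0, "spin": -0.05}, {"x": 0, "y": 0, "z": 0, "spin": 0}])

```text
time_s: 12.55
position: [0.5115, 0.014, 0.278]
tcp_rot: [[0.681, 0.034, 0.732], [-0.733, 0.044, 0.679], [-0.009, -0.998, 0.055]]
force: [-0.6, 0.5, -2.5]
opening: 0.205
```

```bash
python3 tilt.py
python3 - <<'E'
from h import *
import pickle
im,p=cap('wrist','w6.png');pickle.dump(p,open('w6.pkl','wb'))
for n in ('clip','rotator'):
  for r in spotter.cut_out(n,'wrist')[:2]: print(n,r['score'],r['rect'])
im,p=cap('scene','s6.png')
for n in ('clip',):
  for r in spotter.cut_out(n,'scene')[:2]: print(n,r['score'],r['rect'])
im,p=cap('top','t6.png')
for n in ('clip',):
  for r in spotter.cut_out(n,'top')[:2]: print(n,r['score'],r['rect'])
E
python3 tilt.py
```

```text
t 12.55 pos [511.5  14.  278. ] yaw 42.87 pitch 0.055 roll 0.0091 (want .0345, 0) F [-0.6  0.5 -2.5] q6 33.1 op 17.8
clip 0.89 [390.4, 85.4, 27.4, 23.6]
rotator 0.73 [335.2, 0.0, 211.8, 133.6]
t 12.9 pos [511.7  14.  277.9] yaw 42.88 pitch 0.0553 roll 0.0091 (want .0345, 0) F [ 0.6  0.6 -2.3] q6 33.1 op 17.9
```

View pics/w6.png

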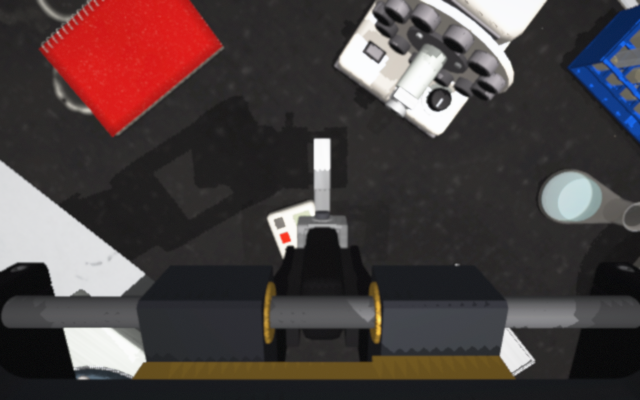

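View pics/s6.png

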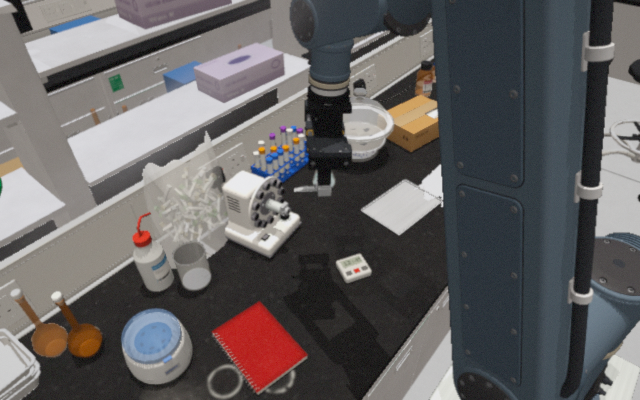

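The wrist view shows the clip at about (404,97) on the spindle, the wheel behind it and the wedge blade at (321,175). Tilts are stable. I'll zoom on the rotator for the axis.

Run:
```python
import cv2
a=cv2.imread('pics/w6.png')
cv2.imwrite('pics/z7.png',cv2.resize(a[0:145,330:525],None,fx=4,fy=4,interpolation=cv2.INTER_CUBIC))
```

```text
(no output)
```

View pics/z7.png

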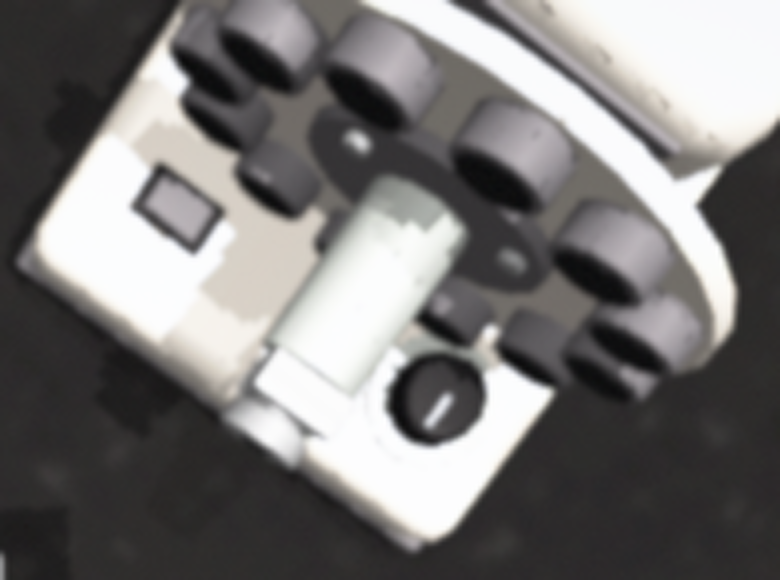

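Run:
```python
from h import *
import pickle
P=pickle.load(open('P0.pkl','rb'));p=pickle.load(open('w6.pkl','rb'))
z=lambda l:[(330+(x+.5)/4-.5,(y+.5)/4-.5) for x,y in l]
for h in (.125,.128,.131): print(h,atz(p,z([(270,345),(353,390),(325,435),(253,385)]),h).round(4).tolist())
c=atz(p,z([(302,388)]),.128);print('clip top',c)
print('tri',tri([p,P['scene']],[z([(302,388)])[0],(215+425/6,160+275/6)]))
# spindle top mid line boss: edges
print('boss edges at axis h~.115', atz(p,z([(277,335),(347,392),(325,250),(410,315)]),.115).round(4).tolist())
b=atz(p,z([(30,245),(425,540)]),.038);print(b, np.degrees(np.arctan2(*(b[0]-b[1])[[1,0]])),np.linalg.norm(b[0]-b[1]))
s3=lambda l:[(215+(x+.5)/6-.5,160+(y+.5)/6-.5) for x,y in l]
print('nose tip tri w/ scene', tri([p,P['scene']],[z([(270,440)])[0],s3([(428,315)])[0]]))
```

```text
0.125 [[0.6256, 0.0352, 0.125], [0.6312, 0.016, 0.125], [0.6209, 0.0137, 0.125], [0.6176, 0.032, 0.125]]
0.128 [[0.6251, 0.0354, 0.128], [0.6306, 0.0164, 0.128], [0.6204, 0.0141, 0.128], [0.6171, 0.0323, 0.128]]
0.131 [[0.6245, 0.0357, 0.131], [0.63, 0.0169, 0.131], [0.6199, 0.0146, 0.131], [0.6166, 0.0326, 0.131]]
clip top [[0.62365103 0.02445285 0.128     ]]
tri [0.62153192 0.02173915 0.12515079]
boss edges at axis h~.115 [[0.63, 0.0347, 0.115], [0.6321, 0.0151, 0.115], [0.6489, 0.0395, 0.115], [0.6522, 0.0168, 0.115]]
[[ 0.61696165  0.09183816  0.038     ]
 [ 0.6357722  -0.04016412  0.038     ]] 98.11014144194462 0.13333580715116175
nose tip tri w/ scene [0.61627218 0.02056523 0.10774474]
```

>>> apply_moves(steps=[{"x": 2, "y": 0, "z": -8, "spin": -0.1}, {"x": 2, "y": 0, "z": -15, "spin": -0.15}, {"x": 2, "y": 0, "z": -18, "spin": -0.15}, {"x": 2, "y": 0, "z": -18, "spin": -0.15}, {"x": 0, "y": -1, "z": -10, "spin": -0.06}, {"x": 0, "y": -1, "z": -4, "spin": 0}, {"x": 0, "y": 0, "z": 0, "spin": 0}])

```text
time_s: 13.6
position: [0.5214, 0.0116, 0.2036]
tcp_rot: [[0.131, 0.056, 0.99], [-0.991, 0.013, 0.13], [-0.006, -0.998, 0.057]]
force: [-0.0, 0.1, -2.1]
opening: 0.206
```

```bash
python3 tilt.py
python3 - <<'E'
from h import *
import pickle
im,p=cap('wrist','w7.png');im,p=cap('wrist','w7.png');pickle.dump(p,open('w7.pkl','wb'))
im,p=cap('scene','s7.png');pickle.dump(p,open('s7.pkl','wb'))
im,p=cap('top','t7.png')
a=cv2.imread('pics/w7.png');cv2.imwrite('pics/w7z.png',cv2.resize(a[0:260,200:450],None,fx=3,fy=3,interpolation=cv2.INTER_CUBIC)[:600])
a=cv2.imread('pics/s7.png');cv2.imwrite('pics/s7z.png',cv2.resize(a[150:250,210:350],None,fx=5.5,fy=5.5,interpolation=cv2.INTER_CUBIC))
E
python3 tilt.py
```

```text
t 13.6 pos [521.4  11.6 203.6] yaw 7.5 pitch 0.0572 roll 0.0058 (want .0345, 0) F [-0.   0.1 -2.1] q6 69.6 op 17.9
t 13.8 pos [522.2  11.5 204.7] yaw 7.46 pitch 0.0598 roll 0.0049 (want .0345, 0) F [ 0.  -0.9 -2.1] q6 69.7 op 17.8
```

View pics/w7z.png

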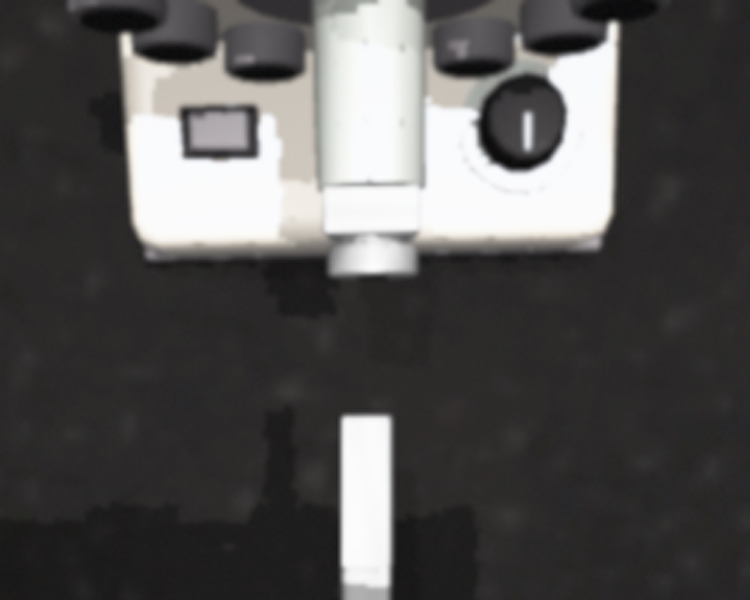

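View pics/s7z.png

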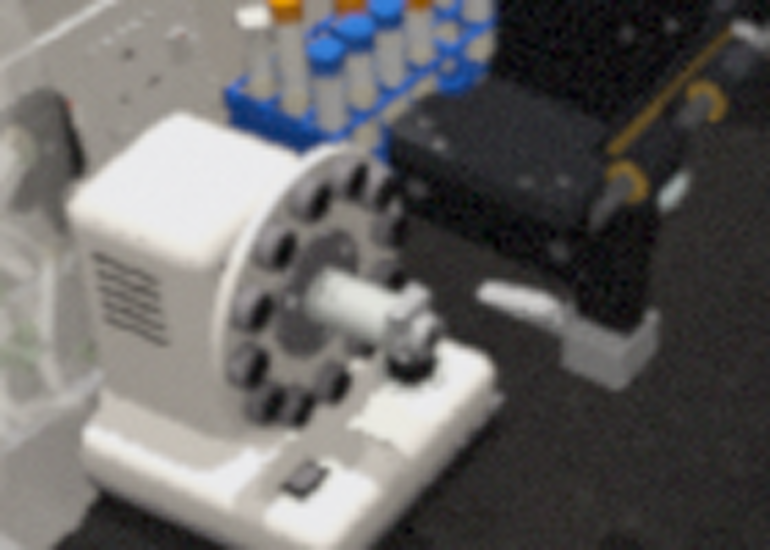

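```bash
cat > m7.py <<'E'
from h import *
import pickle
p=pickle.load(open('w7.pkl','rb'));ps=pickle.load(open('s7.pkl','rb'))
z=lambda l:[(200+(x+.5)/3-.5,(y+.5)/3-.5) for x,y in l]
zs=lambda l:[(210+(x+.5)/5.5-.5,150+(y+.5)/5.5-.5) for x,y in l]
print('cam',-np.array(p['R']).T@p['t'])
a=np.radians(8.1);ax=np.array([np.cos(a),np.sin(a)]);ay=np.array([-ax[1],ax[0]])
def rf(X): X=np.atleast_2d(X); d=X[:,:2]-[.6235,.0253]; return np.c_[d@ax,d@ay,X[:,2]].round(4)*1000
print('tip tri',tri([p,ps],[z([(366.5,415)])[0],zs([(482,290)])[0]]))
for h in (.146,.150,.154,.158): print('tip',h,rf(atz(p,z([(366.5,415),(341,415),(392,415),(366,570)]),h)).tolist())
for h in (.122,.126,.130): print('clip front/back',h,rf(atz(p,z([(325,233),(418,233),(372,233),(372,187)]),h)).tolist())
print('nose front',rf(atz(p,z([(331,268),(416,268),(373,275)]),.110)).tolist())
print('base',rf(atz(p,z([(130,243),(612,238),(147,255),(603,245)]),.035)).tolist())
b=atz(p,z([(147,252),(603,245)]),.035);print(np.degrees(np.arctan2(*(b[0]-b[1])[[1,0]]))-90)
t=atz(p,z([(317,100),(427,100),(317,182),(425,182)]),.111);print('boss',rf(t).tolist());m=t[:2].mean(0)-t[2:].mean(0);print('boss yaw',np.degrees(np.arctan2(m[1],m[0])))
t=atz(p,z([(366.5,416),(365.5,575)]),.154);m=t[0]-t[1];print('blade yaw',np.degrees(np.arctan2(m[1],m[0])))
print('clip tri',tri([p,ps],[z([(418,233)])[0],zs([(0,0)])[0]]))
E
python3 m7.py
```

```text
cam [0.59356856 0.01927182 0.36174181]
tip tri [0.58261624 0.01882851 0.1550781 ]
tip 0.146 [[-41.7, -0.5, 146.0], [-41.6, 4.6, 146.0], [-41.7, -5.6, 146.0], [-73.2, -0.0, 146.0]]
tip 0.15 [[-41.5, -0.5, 150.0], [-41.4, 4.5, 150.0], [-41.5, -5.5, 150.0], [-72.5, -0.1, 150.0]]
tip 0.154 [[-41.300000000000004, -0.5, 154.0], [-41.2, 4.4, 154.0], [-41.300000000000004, -5.4, 154.0], [-71.7, -0.1, 154.0]]
tip 0.158 [[-41.099999999999994, -0.5, 158.0], [-41.0, 4.3, 158.0], [-41.099999999999994, -5.3, 158.0], [-70.9, -0.1, 158.0]]
clip front/back 0.122 [[-4.6, 8.200000000000001, 122.0], [-4.8, -11.700000000000001, 122.0], [-4.7, -1.9, 122.0], [4.6, -2.0, 122.0]]
clip front/back 0.126 [[-5.0, 8.0, 126.0], [-5.2, -11.5, 126.0], [-5.1000000000000005, -1.9, 126.0], [4.0, -2.0, 126.0]]
clip front/back 0.13 [[-5.4, 7.8, 130.0], [-5.6, -11.4, 130.0], [-5.5, -1.9, 130.0], [3.4, -2.0, 130.0]]
nose front [[-10.8, 7.5, 110.0], [-11.0, -11.799999999999999, 110.0], [-12.4, -2.0, 110.0]]
base [[2.7, 68.8, 35.0], [2.6, -71.8, 35.0], [-0.7, 64.0, 35.0], [0.7, -69.3, 35.0]]
8.31937219264583
boss [[24.0, 9.799999999999999, 111.0], [23.8, -14.1, 111.0], [7.3, 10.200000000000001, 111.0], [7.1000000000000005, -13.700000000000001, 111.0]]
boss yaw 6.818871829902825
blade yaw 7.141414783298296
clip tri [0.64472005 0.08178989 0.31664787]
```

Measured in the rotator frame: the clip, nose and boss axis lie at lateral -1.9 mm, the blade at -0.5 mm, and the blade tip at -41 mm, with its top about 50 mm below the TCP. Next is an approach to above the nose.

>>> apply_moves(steps=[{"x": 5, "y": 0.2, "z": -4, "spin": 0.01}, {"x": 8, "y": 0.8, "z": -5, "spin": 0}, {"x": 8, "y": 0.8, "z": -5, "spin": 0}, {"x": 7, "y": 0.8, "z": -4, "spin": 0}, {"x": 3, "y": 0.4, "z": -2, "spin": 0}, {"x": 0, "y": 0, "z": 0, "spin": 0}, {"x": 0, "y": 0, "z": 0, "spin": 0}])

```text
time_s: 14.5
position: [0.5578, 0.0146, 0.1838]
tcp_rot: [[0.142, 0.062, 0.988], [-0.99, 0.013, 0.142], [-0.004, -0.998, 0.063]]
force: [0.3, -0.3, -2.3]
opening: 0.203
```

```bash
python3 tilt.py
python3 - <<'E'
from h import *
import pickle
im,p=cap('wrist','w8.png');pickle.dump(p,open('w8.pkl','wb'))
im,p=cap('scene','s8.png')
a=cv2.imread('pics/w8.png');cv2.imwrite('pics/w8z.png',cv2.resize(a[0:260,200:450],None,fx=3,fy=3,interpolation=cv2.INTER_CUBIC)[:600])
a=cv2.imread('pics/s8.png');cv2.imwrite('pics/s8z.png',cv2.resize(a[170:240,240:330],None,fx=8,fy=8,interpolation=cv2.INTER_CUBIC))
E
python3 tilt.py
```

```text
t 14.5 pos [557.8  14.6 183.8] yaw 8.15 pitch 0.0631 roll 0.0039 (want .0345, 0) F [ 0.3 -0.3 -2.3] q6 70.1 op 17.6
t 14.6 pos [557.7  14.6 184.1] yaw 8.15 pitch 0.0634 roll 0.0038 (want .0345, 0) F [-0.5 -0.3 -2. ] q6 70.1 op 17.9
```

View pics/w8z.png

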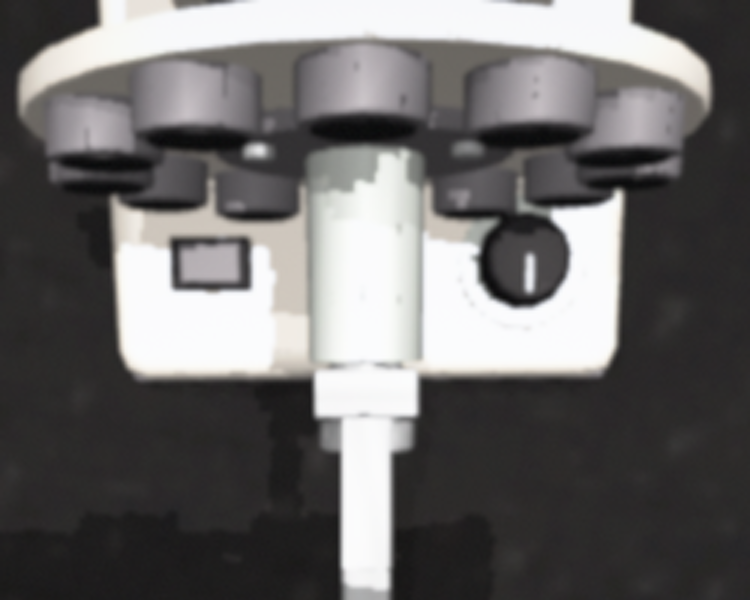

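View pics/s8z.png

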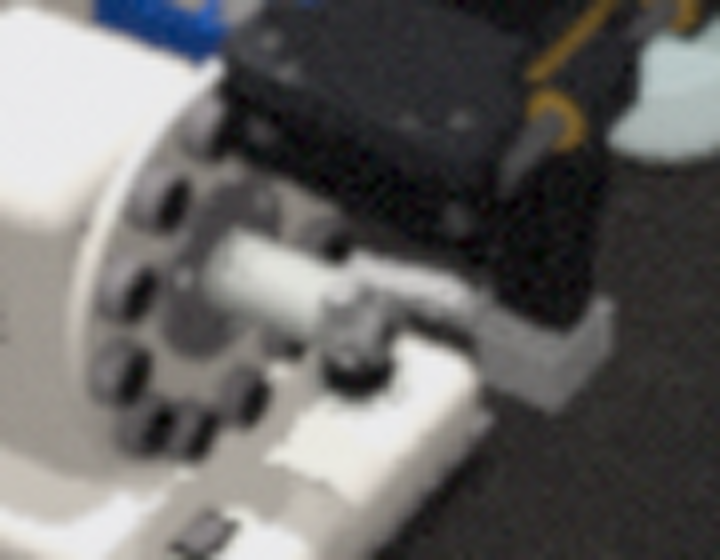

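Laterally the blade, clip and boss are aligned: 366, 366.5 and 366 px in the zoom. The tip is about 3 mm too far forward, so I'll back up and then feel for the nose.

>>> apply_moves(steps=[{"x": -3, "y": -0.4, "z": 0, "spin": 0}, {"x": 0, "y": 0, "z": -2, "spin": 0}, {"x": 0, "y": 0, "z": -1.5, "spin": 0}, {"x": 0, "y": 0, "z": -1, "spin": 0}])

```text
time_s: 15.0
position: [0.5537, 0.0142, 0.1799]
tcp_rot: [[0.142, 0.063, 0.988], [-0.99, 0.013, 0.141], [-0.004, -0.998, 0.064]]
force: [0.0, 0.1, -2.0]
opening: 0.208
```

>>> apply_moves(steps=[{"x": 0, "y": 0, "z": -1, "spin": 0}, {"x": 0, "y": 0, "z": -1, "spin": 0}])

```text
time_s: 15.2
position: [0.5537, 0.0141, 0.1778]
tcp_rot: [[0.142, 0.063, 0.988], [-0.99, 0.013, 0.141], [-0.004, -0.998, 0.064]]
force: [0.6, 0.1, -2.7]
opening: 0.207
```

```bash
python3 tilt.py
```

```text
t 15.2 pos [553.7  14.1 177.8] yaw 8.13 pitch 0.0638 roll 0.0036 (want .0345, 0) F [ 0.6  0.1 -2.7] q6 69.9 op 18.0
```

>>> apply_moves(steps=[{"x": 1.2, "y": 0, "z": -1, "spin": 0}, {"x": 0, "y": 0, "z": -1, "spin": 0}])

```text
time_s: 15.4
position: [0.5551, 0.0141, 0.1756]
tcp_rot: [[0.142, 0.063, 0.988], [-0.99, 0.013, 0.141], [-0.004, -0.998, 0.064]]
force: [-0.1, -1.2, -1.2]
opening: 0.203
```

>>> apply_moves(steps=[{"x": 0, "y": 0, "z": -0.8, "spin": 0}, {"x": 0, "y": 0, "z": -0.6, "spin": 0}])

```text
time_s: 15.6
position: [0.5552, 0.0141, 0.174]
tcp_rot: [[0.142, 0.063, 0.988], [-0.99, 0.013, 0.141], [-0.004, -0.998, 0.064]]
force: [0.5, -0.1, -1.7]
opening: 0.204
```

>>> apply_moves(steps=[{"x": 0, "y": 0, "z": -0.6, "spin": 0}])

```text
time_s: 15.7
position: [0.5552, 0.0141, 0.1734]
tcp_rot: [[0.142, 0.063, 0.988], [-0.99, 0.013, 0.141], [-0.004, -0.998, 0.064]]
force: [-1.3, -0.1, -0.1]
opening: 0.204
```

>>> apply_moves(steps=[{"x": 0, "y": 0, "z": -0.6, "spin": 0}])

```text
time_s: 15.8
position: [0.5552, 0.0141, 0.1731]
tcp_rot: [[0.142, 0.063, 0.988], [-0.99, 0.012, 0.141], [-0.003, -0.998, 0.064]]
force: [-2.1, -0.1, 3.9]
opening: 0.207
```

Contact: Fz rose from -2 to +3.9 N, with touch at TCP z of about 173.5 mm. The boss top is 2 mm above the nose, so I'll insert at about 176.1 mm.

>>> apply_moves(steps=[{"x": 0, "y": 0, "z": 2.4, "spin": 0}, {"x": 0, "y": 0, "z": 0, "spin": 0}])

```text
time_s: 16.0
position: [0.5554, 0.014, 0.1758]
tcp_rot: [[0.142, 0.064, 0.988], [-0.99, 0.012, 0.141], [-0.003, -0.998, 0.065]]
force: [-0.5, -0.3, -1.8]
opening: 0.205
```

```bash
python3 tilt.py
python3 - <<'E'
from h import *
im,p=cap('wrist','w9.png')
a=cv2.imread('pics/w9.png');cv2.imwrite('pics/w9z.png',cv2.resize(a[90:200,260:390],None,fx=5,fy=5,interpolation=cv2.INTER_CUBIC)[:600])
E
python3 tilt.py
```

```text
t 16.0 pos [555.4  14.  175.8] yaw 8.14 pitch 0.0647 roll 0.0032 (want .0345, 0) F [-0.5 -0.3 -1.8] q6 69.9 op 17.9
t 16.05 pos [555.2  14.1 175.6] yaw 8.14 pitch 0.0642 roll 0.0034 (want .0345, 0) F [-0.2  0.3 -2.3] q6 69.9 op 17.6
```

View pics/w9z.png

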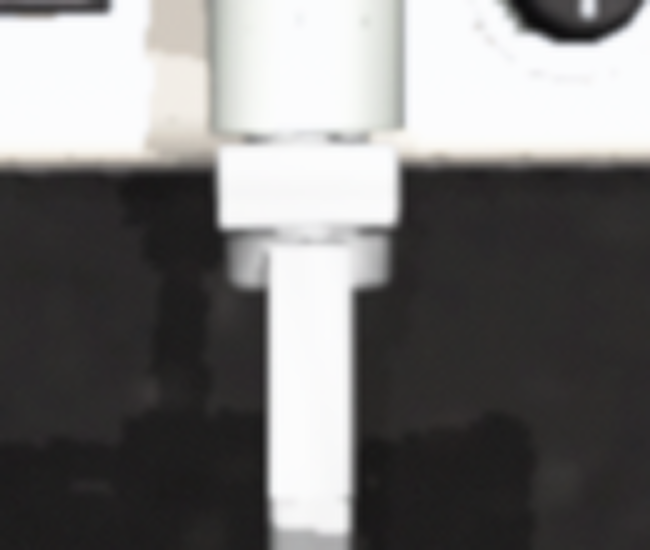

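The tip is over the nose, a small gap short of the bridge (tip at y=243, bridge front edge at y=230), centred at 310 vs 309. Advancing under the bridge.

>>> apply_moves(steps=[{"x": 2, "y": 0.3, "z": 0.3, "spin": 0}, {"x": 2, "y": 0.3, "z": 0, "spin": 0}])

```text
time_s: 16.25
position: [0.559, 0.0147, 0.1757]
tcp_rot: [[0.142, 0.062, 0.988], [-0.99, 0.013, 0.141], [-0.004, -0.998, 0.064]]
force: [0.2, -0.3, -2.1]
opening: 0.206
```

>>> apply_moves(steps=[{"x": 2, "y": 0.3, "z": 0, "spin": 0}, {"x": 2, "y": 0.3, "z": 0, "spin": 0}])

```text
time_s: 16.45
position: [0.5635, 0.0154, 0.1756]
tcp_rot: [[0.142, 0.062, 0.988], [-0.99, 0.013, 0.141], [-0.004, -0.998, 0.063]]
force: [0.1, 0.0, -2.0]
opening: 0.206
```

>>> apply_moves(steps=[{"x": 2, "y": 0.3, "z": 0, "spin": 0}, {"x": 2, "y": 0.3, "z": 0, "spin": 0}])

```text
time_s: 16.65
position: [0.5678, 0.0161, 0.1754]
tcp_rot: [[0.142, 0.062, 0.988], [-0.99, 0.013, 0.141], [-0.004, -0.998, 0.063]]
force: [-0.4, -0.3, -2.1]
opening: 0.206
```

>>> apply_moves(steps=[{"x": 0, "y": 0, "z": 0.7, "spin": 0}, {"x": 0, "y": 0, "z": 0, "spin": 0}])

```text
time_s: 16.85
position: [0.5675, 0.0162, 0.1755]
tcp_rot: [[0.142, 0.06, 0.988], [-0.99, 0.013, 0.141], [-0.004, -0.998, 0.061]]
force: [-0.3, 0.4, -1.9]
opening: 0.203
```

>>> apply_moves(steps=[{"x": 1.5, "y": 0.2, "z": 0.1, "spin": 0}, {"x": 1.5, "y": 0.2, "z": 0.1, "spin": 0}])

```text
time_s: 17.05
position: [0.5689, 0.0166, 0.1753]
tcp_rot: [[0.142, 0.056, 0.988], [-0.99, 0.013, 0.142], [-0.005, -0.998, 0.057]]
force: [-3.2, -1.1, 0.3]
opening: 0.207
```

```bash
python3 tilt.py
python3 - <<'E'
from h import *
im,p=cap('wrist','w10.png')
a=cv2.imread('pics/w10.png');cv2.imwrite('pics/w10z.png',cv2.resize(a[90:200,260:390],None,fx=5,fy=5,interpolation=cv2.INTER_CUBIC)[:600])
E
python3 tilt.py
```

```text
t 17.05 pos [568.9  16.6 175.3] yaw 8.16 pitch 0.0574 roll 0.0047 (want .0345, 0) F [-3.2 -1.1  0.3] q6 70.6 op 18.0
t 17.1 pos [568.9  16.6 175.3] yaw 8.16 pitch 0.0572 roll 0.0047 (want .0345, 0) F [-2.9 -1.5 -0.7] q6 70.6 op 17.7
```

View pics/w10z.png

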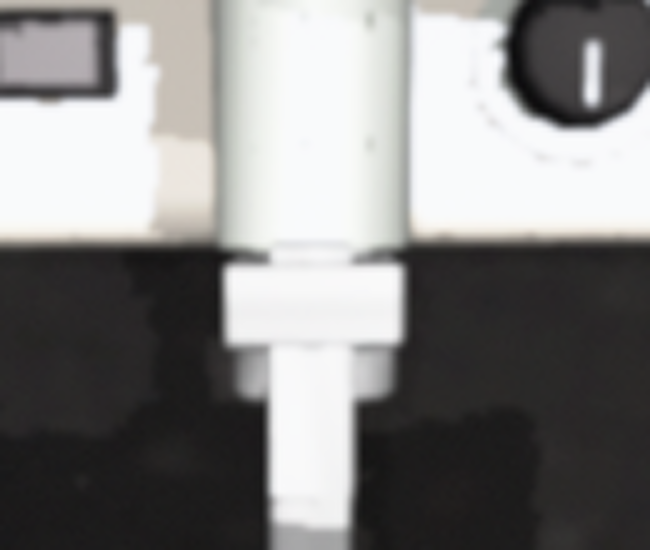

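The tip has passed under the bridge but meets the boss's front edge (tip at y=245, Fx about -3 N, some upward force). I'll back off 1 mm and raise it.

>>> apply_moves(steps=[{"x": -1.5, "y": -0.2, "z": 0.5, "spin": 0}, {"x": 0, "y": 0, "z": 0.8, "spin": 0}])

```text
time_s: 17.3
position: [0.5676, 0.0164, 0.1764]
tcp_rot: [[0.142, 0.057, 0.988], [-0.99, 0.013, 0.142], [-0.005, -0.998, 0.058]]
force: [0.2, -0.1, -5.4]
opening: 0.202
```

>>> apply_moves(steps=[{"x": 0, "y": 0, "z": 0.4, "spin": 0}])

```text
time_s: 17.4
position: [0.5676, 0.0165, 0.1765]
tcp_rot: [[0.142, 0.057, 0.988], [-0.99, 0.013, 0.141], [-0.005, -0.998, 0.058]]
force: [0.1, -0.2, -5.5]
opening: 0.203
```

```bash
python3 tilt.py
```

```text
t 17.4 pos [567.6  16.5 176.5] yaw 8.15 pitch 0.0579 roll 0.005 (want .0345, 0) F [ 0.1 -0.2 -5.5] q6 70.5 op 17.7
```

The blade is now clear above the boss edge and lightly loads the bridge (about -3.5 N net). Advancing.

>>> apply_moves(steps=[{"x": 1.5, "y": 0.2, "z": 0.2, "spin": 0}, {"x": 1.5, "y": 0.2, "z": 0.2, "spin": 0}])

```text
time_s: 17.6
position: [0.5701, 0.017, 0.1766]
tcp_rot: [[0.142, 0.055, 0.988], [-0.99, 0.013, 0.141], [-0.005, -0.998, 0.056]]
force: [-1.6, 0.1, -4.2]
opening: 0.209
```

>>> apply_moves(steps=[{"x": 2, "y": 0.3, "z": 0.2, "spin": 0}, {"x": 2, "y": 0.3, "z": 0.2, "spin": 0}])

```text
time_s: 17.8
position: [0.5728, 0.0178, 0.1764]
tcp_rot: [[0.142, 0.051, 0.989], [-0.99, 0.014, 0.142], [-0.006, -0.999, 0.053]]
force: [-2.6, -1.3, -3.7]
opening: 0.204
```

```bash
python3 tilt.py
```

```text
t 17.8 pos [572.8  17.8 176.4] yaw 8.16 pitch 0.0525 roll 0.0063 (want .0345, 0) F [-2.6 -1.3 -3.7] q6 70.8 op 17.8
```

>>> apply_moves(steps=[{"x": 2.5, "y": 0.3, "z": 0.3, "spin": 0}, {"x": 2.5, "y": 0.3, "z": 0.3, "spin": 0}])

```text
time_s: 18.0
position: [0.5752, 0.0184, 0.1766]
tcp_rot: [[0.143, 0.044, 0.989], [-0.99, 0.014, 0.143], [-0.007, -0.999, 0.045]]
force: [-6.8, -1.0, -0.6]
opening: 0.206
```

>>> apply_moves(steps=[{"x": 2.5, "y": 0.3, "z": 0.3, "spin": 0}, {"x": 2.5, "y": 0.3, "z": 0.3, "spin": 0}])

```text
time_s: 18.2
position: [0.5765, 0.0189, 0.1771]
tcp_rot: [[0.144, 0.034, 0.989], [-0.99, 0.013, 0.144], [-0.008, -0.999, 0.036]]
force: [-6.1, -1.8, 0.0]
opening: 0.207
```

```bash
python3 tilt.py
python3 - <<'E'
from h import *
im,p=cap('wrist','w11.png')
a=cv2.imread('pics/w11.png');cv2.imwrite('pics/w11z.png',cv2.resize(a[90:210,260:390],None,fx=5,fy=5,interpolation=cv2.INTER_CUBIC)[:600])
E
```

```text
t 18.2 pos [576.5  18.9 177.1] yaw 8.26 pitch 0.036 roll 0.0079 (want .0345, 0) F [-6.1 -1.8  0. ] q6 71.2 op 18.0
```

View pics/w11z.png

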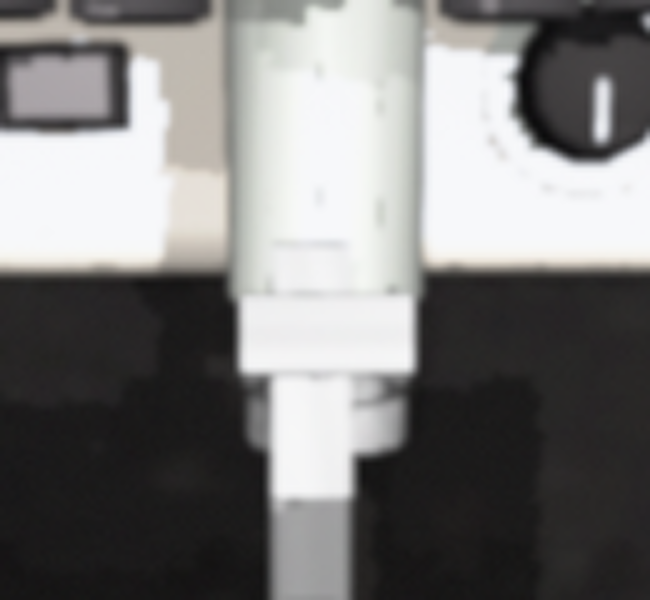

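The tip is now about 8 mm past the bridge on the boss (tip y=243, bridge 295–372). Fx is about -6 N and the blade is level. It sits about 1.9 mm left of the axis, so I'll correct y and use larger steps.

>>> apply_moves(steps=[{"x": 4, "y": -0.4, "z": 0.3, "spin": 0}, {"x": 4, "y": -0.2, "z": 0.3, "spin": 0}])

```text
time_s: 18.45
position: [0.5806, 0.0189, 0.1777]
tcp_rot: [[0.145, 0.025, 0.989], [-0.989, 0.014, 0.144], [-0.01, -1.0, 0.026]]
force: [-6.5, -0.2, 0.1]
opening: 0.204
```

```bash
python3 tilt.py
```

```text
t 18.45 pos [580.6  18.9 177.7] yaw 8.31 pitch 0.0264 roll 0.0104 (want .0345, 0) F [-6.5 -0.2  0.1] q6 71.3 op 17.8
```

>>> apply_moves(steps=[{"x": 5.5, "y": -0.2, "z": 0.3, "spin": 0}, {"x": 5.5, "y": 0.3, "z": 0.3, "spin": 0}])

```text
time_s: 18.65
position: [0.5868, 0.0195, 0.1783]
tcp_rot: [[0.146, 0.013, 0.989], [-0.989, 0.015, 0.145], [-0.013, -1.0, 0.015]]
force: [-7.6, -1.0, 1.0]
opening: 0.203
```

```bash
python3 tilt.py
python3 - <<'E'
from h import *
im,p=cap('wrist','w12.png')
a=cv2.imread('pics/w12.png');cv2.imwrite('pics/w12z.png',cv2.resize(a[90:210,260:390],None,fx=5,fy=5,interpolation=cv2.INTER_CUBIC)[:600])
im,p=cap('scene','s12.png')
a=cv2.imread('pics/s12.png');cv2.imwrite('pics/s12z.png',cv2.resize(a[170:240,240:330],None,fx=8,fy=8,interpolation=cv2.INTER_CUBIC))
E
```

```text
t 18.65 pos [586.8  19.5 178.3] yaw 8.36 pitch 0.0147 roll 0.0127 (want .0345, 0) F [-7.6 -1.   1. ] q6 71.5 op 17.6
```

View pics/w12z.png

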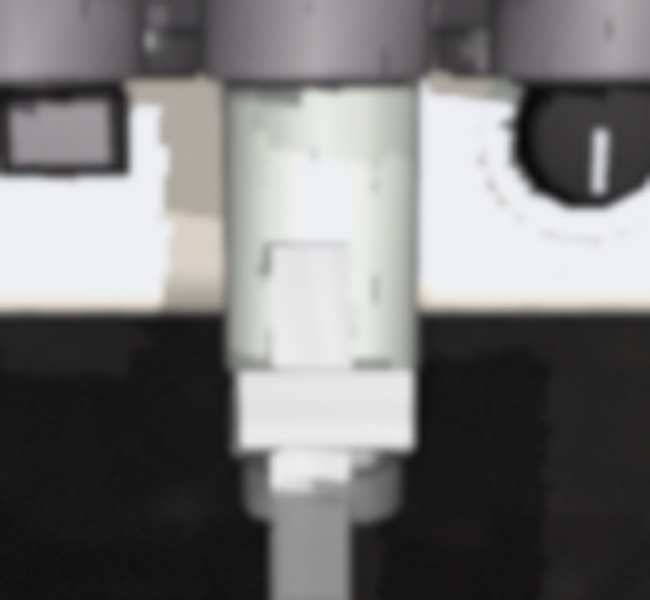

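View pics/s12z.png

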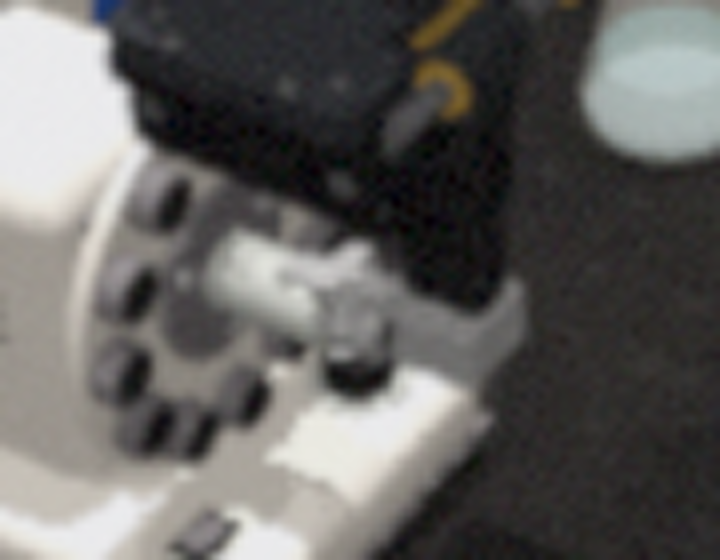

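The bridge is partway up the taper: crest at y=490, bridge front edge at 450, about 15 mm still to go. Fx is -7.6 N. I'll use larger rows to limit pitch creep.

>>> apply_moves(steps=[{"x": 7, "y": 0.5, "z": 0.3, "spin": 0}])

```text
time_s: 18.85
position: [0.5927, 0.0203, 0.1785]
tcp_rot: [[0.146, 0.01, 0.989], [-0.989, 0.015, 0.146], [-0.013, -1.0, 0.012]]
force: [-5.4, 0.0, -1.5]
opening: 0.203
```

>>> apply_moves(steps=[{"x": 6, "y": 0.6, "z": 0.3, "spin": 0}])

```text
time_s: 18.95
position: [0.598, 0.021, 0.1787]
tcp_rot: [[0.146, 0.008, 0.989], [-0.989, 0.015, 0.146], [-0.014, -1.0, 0.01]]
force: [-3.5, -0.9, -1.2]
opening: 0.202
```

```bash
python3 tilt.py
python3 - <<'E'
from h import *
im,p=cap('wrist','w13.png')
a=cv2.imread('pics/w13.png');cv2.imwrite('pics/w13z.png',cv2.resize(a[90:210,260:390],None,fx=5,fy=5,interpolation=cv2.INTER_CUBIC)[:600])
E
python3 tilt.py
```

```text
t 18.95 pos [598.   21.  178.7] yaw 8.38 pitch 0.0103 roll 0.0139 (want .0345, 0) F [-3.5 -0.9 -1.2] q6 71.9 op 17.6
t 19.0 pos [599.8  21.1 178.9] yaw 8.37 pitch 0.0134 roll 0.0135 (want .0345, 0) F [ 0.  -0.5 -5.6] q6 71.9 op 17.9
```

View pics/w13z.png

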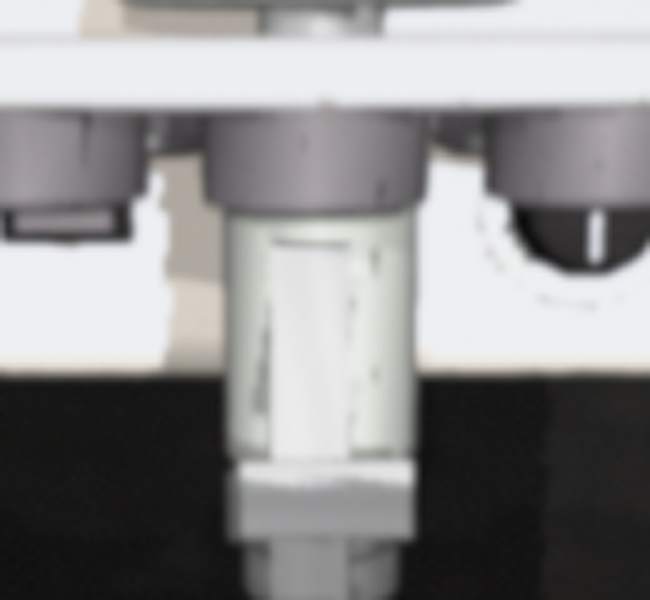

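>>> apply_moves(steps=[{"x": 1.8, "y": 0.3, "z": 0.1, "spin": 0}])

```text
time_s: 19.1
position: [0.6008, 0.0212, 0.1788]
tcp_rot: [[0.146, 0.009, 0.989], [-0.989, 0.015, 0.146], [-0.013, -1.0, 0.011]]
force: [-8.2, -1.6, -0.4]
opening: 0.205
```

```bash
python3 tilt.py
python3 - <<'E'
from h import *
im,p=cap('wrist','w14.png');im,p=cap('wrist','w14.png')
a=cv2.imread('pics/w14.png');cv2.imwrite('pics/w14z.png',cv2.resize(a[90:210,260:390],None,fx=5,fy=5,interpolation=cv2.INTER_CUBIC)[:600])
im,p=cap('scene','s14.png')
a=cv2.imread('pics/s14.png');cv2.imwrite('pics/s14z.png',cv2.resize(a[170:240,240:330],None,fx=8,fy=8,interpolation=cv2.INTER_CUBIC))
E
python3 tilt.py
```

```text
t 19.1 pos [600.8  21.2 178.8] yaw 8.39 pitch 0.0109 roll 0.0134 (want .0345, 0) F [-8.2 -1.6 -0.4] q6 72.0 op 17.8
t 19.25 pos [600.8  21.2 178.9] yaw 8.39 pitch 0.0112 roll 0.0134 (want .0345, 0) F [-5.8 -1.3 -0.3] q6 72.0 op 17.6
```

View pics/w14z.png

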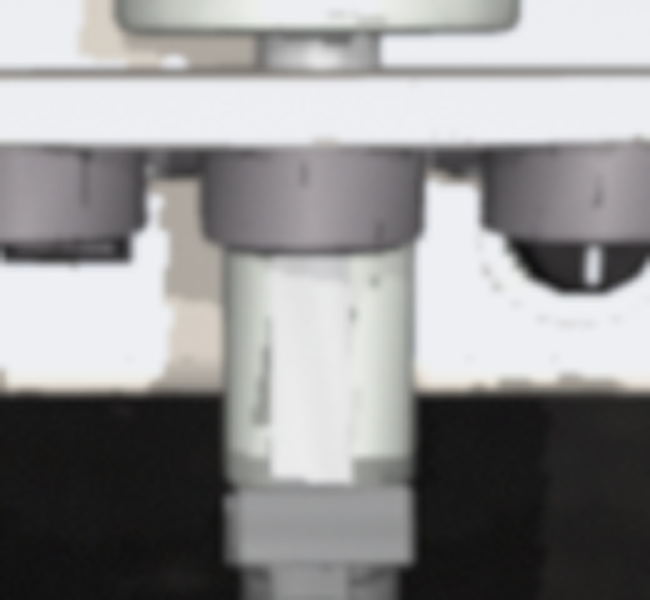

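View pics/s14z.png

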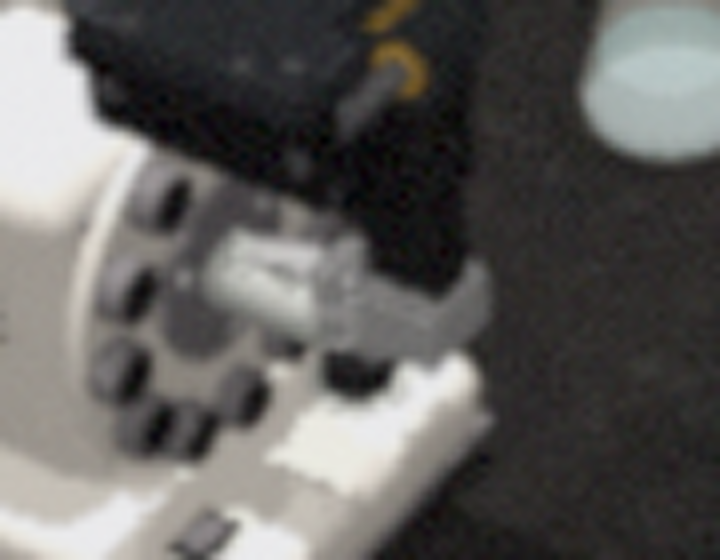

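Still about 1 mm of crest under the bridge by the picture (bridge back edge at 487, tip at about 243, 8.8 px/mm). Another small advance.

>>> apply_moves(steps=[{"x": 2.2, "y": 0.2, "z": 0.2, "spin": 0}])

```text
time_s: 19.35
position: [0.6011, 0.0213, 0.1789]
tcp_rot: [[0.146, 0.005, 0.989], [-0.989, 0.015, 0.146], [-0.014, -1.0, 0.007]]
force: [-8.0, -1.3, 1.9]
opening: 0.2
```

```bash
python3 tilt.py
python3 - <<'E'
from h import *
im,p=cap('wrist','w15.png')
a=cv2.imread('pics/w15.png');cv2.imwrite('pics/w15z.png',cv2.resize(a[90:260,255:395],None,fx=5,fy=5,interpolation=cv2.INTER_CUBIC)[250:850])
E
python3 tilt.py
```

```text
t 19.35 pos [601.1  21.3 178.9] yaw 8.41 pitch 0.0066 roll 0.0137 (want .0345, 0) F [-8.  -1.3  1.9] q6 72.0 op 17.4
t 19.4 pos [601.1  21.2 178.9] yaw 8.41 pitch 0.0062 roll 0.0137 (want .0345, 0) F [-7.1 -1.3 -0.5] q6 72.0 op 17.8
```

View pics/w15z.png

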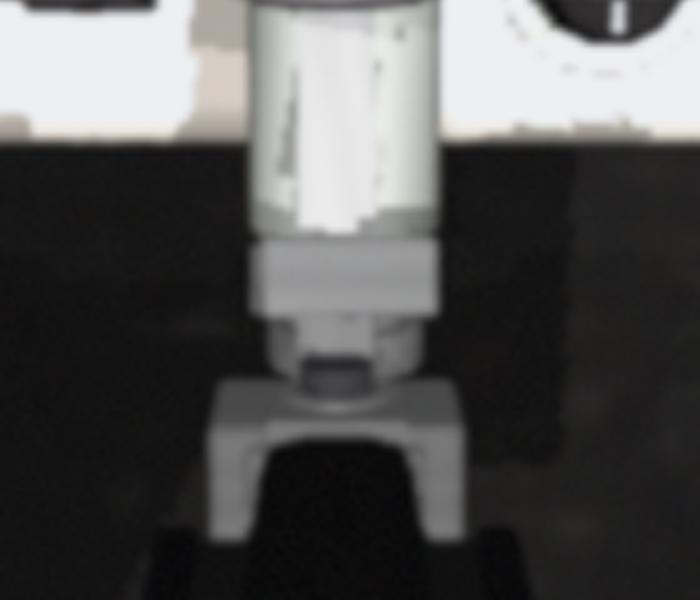

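The bridge's back edge is right at the crest, and advancing further mostly pitches the tool. Next is a slight lift to take the load off the boss and free the lips, then a final small push while the boss face still backs the clip.

>>> apply_moves(steps=[{"x": -0.5, "y": 0, "z": 1, "spin": 0}, {"x": 0, "y": 0, "z": 1, "spin": 0}])

```text
time_s: 19.6
position: [0.601, 0.0212, 0.1806]
tcp_rot: [[0.146, 0.005, 0.989], [-0.989, 0.015, 0.146], [-0.014, -1.0, 0.007]]
force: [-2.5, -0.4, -4.5]
opening: 0.205
```

```bash
python3 tilt.py
```

```text
t 19.6 pos [601.   21.2 180.6] yaw 8.39 pitch 0.0072 roll 0.0137 (want .0345, 0) F [-2.5 -0.4 -4.5] q6 72.0 op 17.9
```

>>> apply_moves(steps=[{"x": 1.5, "y": 0.2, "z": 0.3, "spin": 0}])

```text
time_s: 19.7
position: [0.6015, 0.0214, 0.1806]
tcp_rot: [[0.146, 0.002, 0.989], [-0.989, 0.014, 0.146], [-0.014, -1.0, 0.004]]
force: [-5.8, -1.8, -2.5]
opening: 0.208
```

```bash
python3 tilt.py
python3 - <<'E'
from h import *
im,p=cap('wrist','w16.png')
a=cv2.imread('pics/w16.png');cv2.imwrite('pics/w16z.png',cv2.resize(a[90:260,255:395],None,fx=5,fy=5,interpolation=cv2.INTER_CUBIC)[250:850])
E
python3 tilt.py
```

```text
t 19.7 pos [601.5  21.4 180.6] yaw 8.41 pitch 0.0044 roll 0.0139 (want .0345, 0) F [-5.8 -1.8 -2.5] q6 72.1 op 18.1
t 19.75 pos [601.5  21.3 180.6] yaw 8.41 pitch 0.0041 roll 0.0139 (want .0345, 0) F [-5.  -1.4 -2.4] q6 72.1 op 17.7
```

View pics/w16z.png

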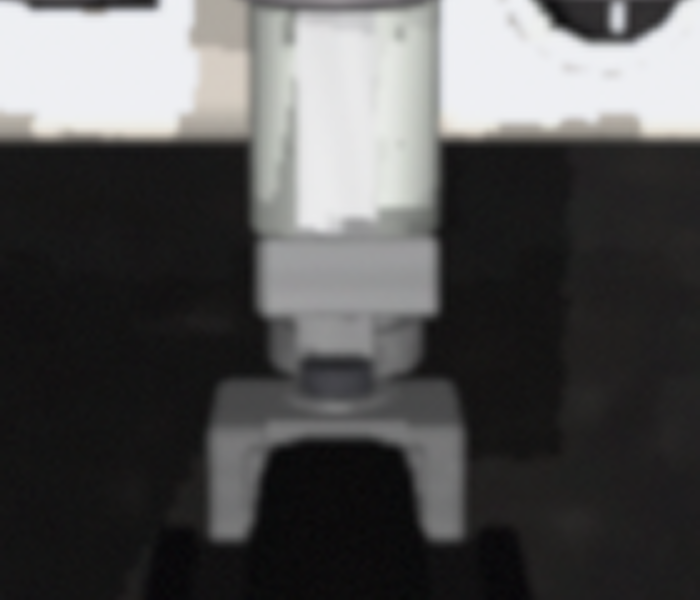

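I'll check the geometry by projecting the wedge model into this picture.

```bash
cat > ov.py <<'E'
from h import *
from scipy.spatial.transform import Rotation as Ro
from scipy.optimize import least_squares
p=imaging.camera_params('wrist');s=read_state();T=np.array(s['position']);R=np.array(s['tcp_rot'])
print('cam-TCP',(-np.array(p['R']).T@p['t']-T).round(4))
def wedgepose(v):
    # wedge axes in tool coords: x=z_tool, z=-y_tool, y=-x_tool ; pitch offset
    W=np.c_[R[:,2],-R[:,0],-R[:,1]]@Ro.from_euler('y',v[3]).as_matrix()
    o=T+W@np.array([v[0],v[1],v[2]]);return W,o
z=lambda l:np.array([(255+(x+.5)/5-.5,90+(y+250+.5)/5-.5) for x,y in l])
# observed: heel top front corners (212..?,380),(460,380)
obs=z([(217,382),(458,382)])
f=lambda v,X:proj(p,np.array(X)@wedgepose(v)[0].T+wedgepose(v)[1])
v=[0,0,-.0583,0.0345]
for sgn in (1,-1):
  v=[0,0,-.0583,sgn*.0345]
  for nm,X in dict(heeltop=[(.013,.015,.02),(.013,-.015,.02)],heelbackish=[(.013,.015,.0),(.013,-.015,.0)],notch0=[(.020,0,.0097)],crest=[(.033,0,.0112)],tip=[(.061,0,.0047)]).items():
    q=f(v,X); print(sgn,nm,[(round((a-255+.5)*5-.5),round((b-90+.5)*5-250.5)) for a,b in q])
A=.111
import sys
seat=np.array([.6235,.0253-.0019]);a=np.radians(8.1);ax=np.array([np.cos(a),np.sin(a)]);ay=np.array([-ax[1],ax[0]])
def rp(x,y,zz): return [*(seat+ax*x+ay*y),A+zz]
for nm,pt in dict(nosetop=(-.012,0,.010),noseL=(-.012,.010,0),nosebackL=(-.006,.010,0),bossedge=(.006,0,.012),bossL=(.006,.012,0)).items():
    a_,b=proj(p,[rp(*pt)])[0];print(nm,round((a_-255+.5)*5-.5),round((b-90+.5)*5-250.5))
E
python3 ov.py
```

```text
cam-TCP [0.0803 0.0088 0.1537]
1 heeltop [(198, 417), (458, 417)]
1 heelbackish [(210, 368), (448, 368)]
1 notch0 [(328, 335)]
1 crest [(328, 232)]
1 tip [(328, -15)]
-1 heeltop [(197, 398), (459, 398)]
-1 heelbackish [(209, 340), (449, 340)]
-1 notch0 [(328, 312)]
-1 crest [(328, 209)]
-1 tip [(328, -44)]
nosetop 344 375
noseL 269 350
nosebackL 269 307
bossedge 345 241
bossL 253 218
```

The overlay puts the crest about 0.9 mm short of clearing the bridge. Nothing solid blocks it; compliance is eating the small commands. I'll push a bit more.

>>> apply_moves(steps=[{"x": 3, "y": 0.3, "z": 0, "spin": 0}])

```text
time_s: 19.85
position: [0.6022, 0.0215, 0.1805]
tcp_rot: [[0.147, -0.004, 0.989], [-0.989, 0.014, 0.147], [-0.014, -1.0, -0.002]]
force: [-8.0, -1.4, 2.6]
opening: 0.207
```

```bash
python3 tilt.py
python3 - <<'E'
from h import *
im,p=cap('wrist','w17.png')
a=cv2.imread('pics/w17.png');cv2.imwrite('pics/w17z.png',cv2.resize(a[90:260,255:395],None,fx=5,fy=5,interpolation=cv2.INTER_CUBIC)[250:850])
E
python3 tilt.py
```

```text
t 19.85 pos [602.2  21.5 180.5] yaw 8.45 pitch -0.0019 roll 0.0143 (want .0345, 0) F [-8.  -1.4  2.6] q6 72.2 op 18.0
t 19.9 pos [602.3  21.5 180.5] yaw 8.45 pitch -0.0022 roll 0.0145 (want .0345, 0) F [-7.4 -1.9  0.8] q6 72.2 op 17.9
```

View pics/w17z.png

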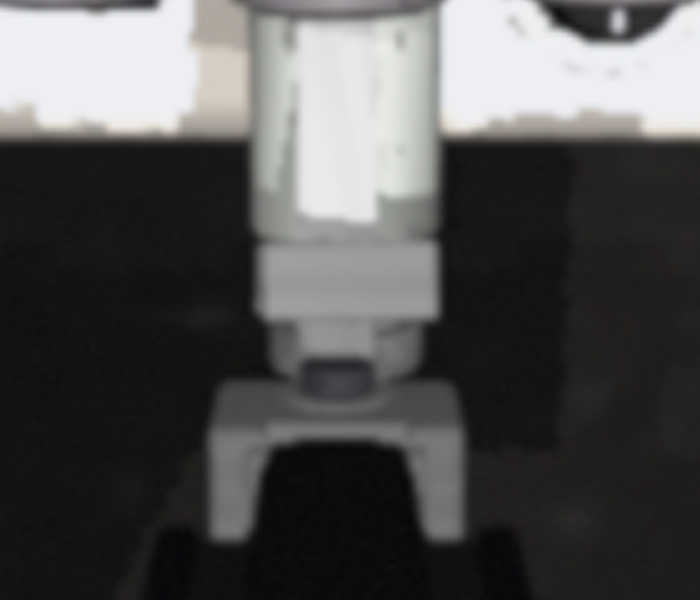

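The blade no longer moves relative to the spindle. Fx had dropped to 0 at t=19.0, so the clip popped over the crest into the notch and the heel now touches the nose. I'll back off slightly and lift.

>>> apply_moves(steps=[{"x": -1.5, "y": -0.2, "z": 1, "spin": 0}, {"x": 0, "y": 0, "z": 1.5, "spin": 0}])

```text
time_s: 20.1
position: [0.6034, 0.0213, 0.1839]
tcp_rot: [[0.146, 0.002, 0.989], [-0.989, 0.014, 0.146], [-0.014, -1.0, 0.004]]
force: [0.7, -0.1, -2.3]
opening: 0.205
```

```bash
python3 tilt.py
python3 - <<'E'
from h import *
im,p=cap('wrist','w18.png')
a=cv2.imread('pics/w18.png');cv2.imwrite('pics/w18z.png',cv2.resize(a[90:260,255:395],None,fx=5,fy=5,interpolation=cv2.INTER_CUBIC)[250:850])
im,p=cap('scene','s18.png')
a=cv2.imread('pics/s18.png');cv2.imwrite('pics/s18z.png',cv2.resize(a[170:240,240:330],None,fx=8,fy=8,interpolation=cv2.INTER_CUBIC))
E
python3 tilt.py
```

```text
t 20.1 pos [603.4  21.3 183.9] yaw 8.42 pitch 0.0042 roll 0.0136 (want .0345, 0) F [ 0.7 -0.1 -2.3] q6 72.1 op 17.8
t 20.2 pos [604.1  21.2 184.4] yaw 8.43 pitch 0.0055 roll 0.0131 (want .0345, 0) F [ 0.1 -0.6 -1.7] q6 72.1 op 17.9
```

View pics/w18z.png

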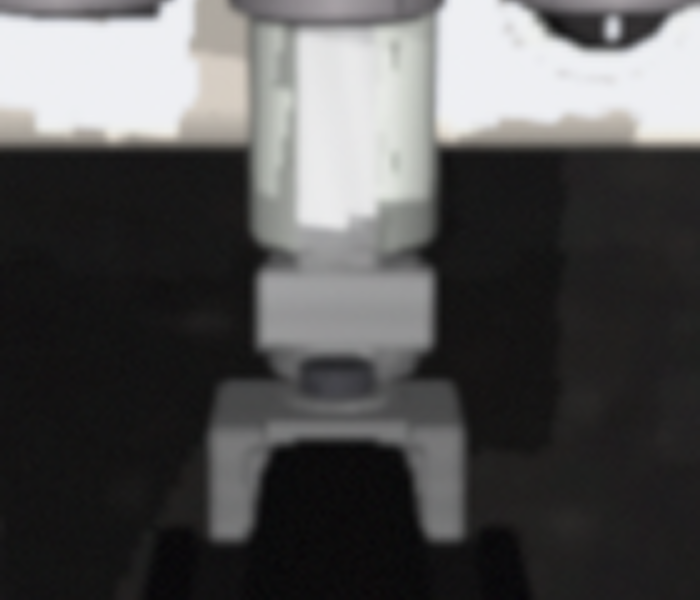

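View pics/s18z.png

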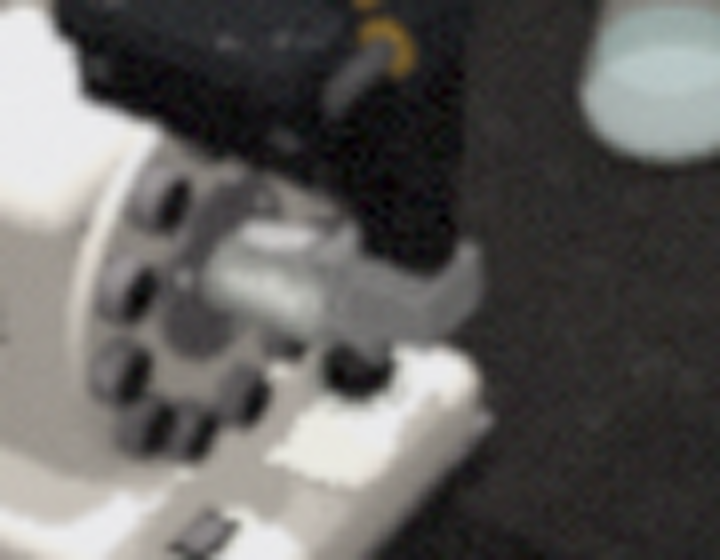

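The clip sits in the notch against its rear wall (bridge 268–348, crest at about 242), and there is no force on it: it is free. Now a straight lift.

>>> apply_moves(steps=[{"x": -0.3, "y": 0, "z": 3, "spin": 0}, {"x": -0.3, "y": 0, "z": 5, "spin": 0}, {"x": 0, "y": 0, "z": 6, "spin": 0}, {"x": 0, "y": 0, "z": 7, "spin": 0}, {"x": 0, "y": 0, "z": 7, "spin": 0}, {"x": 0, "y": 0, "z": 7, "spin": 0}, {"x": 0, "y": 0, "z": 7, "spin": 0}, {"x": 0, "y": 0, "z": 5, "spin": 0}, {"x": 0, "y": 0, "z": 2, "spin": 0}])

```text
time_s: 21.1
position: [0.607, 0.0212, 0.2401]
tcp_rot: [[0.146, 0.013, 0.989], [-0.989, 0.013, 0.146], [-0.011, -1.0, 0.015]]
force: [-0.3, 0.7, -2.4]
opening: 0.205
```

```bash
python3 tilt.py
python3 - <<'E'
from h import *
im,p=cap('wrist','w19.png')
a=cv2.imread('pics/w19.png');cv2.imwrite('pics/w19z.png',cv2.resize(a[90:260,255:395],None,fx=5,fy=5,interpolation=cv2.INTER_CUBIC)[250:850])
im,p=cap('scene','s19.png')
a=cv2.imread('pics/s19.png');cv2.imwrite('pics/s19z.png',cv2.resize(a[150:240,230:330],None,fx=7,fy=6.5,interpolation=cv2.INTER_CUBIC))
E
python3 tilt.py
```

```text
t 21.1 pos [607.   21.2 240.1] yaw 8.41 pitch 0.0149 roll 0.0112 (want .0345, 0) F [-0.3  0.7 -2.4] q6 72.3 op 17.9
t 21.2 pos [607.   21.2 239.8] yaw 8.41 pitch 0.0147 roll 0.0112 (want .0345, 0) F [-0.1 -0.2 -2.6] q6 72.3 op 17.7
```

View pics/w19z.png

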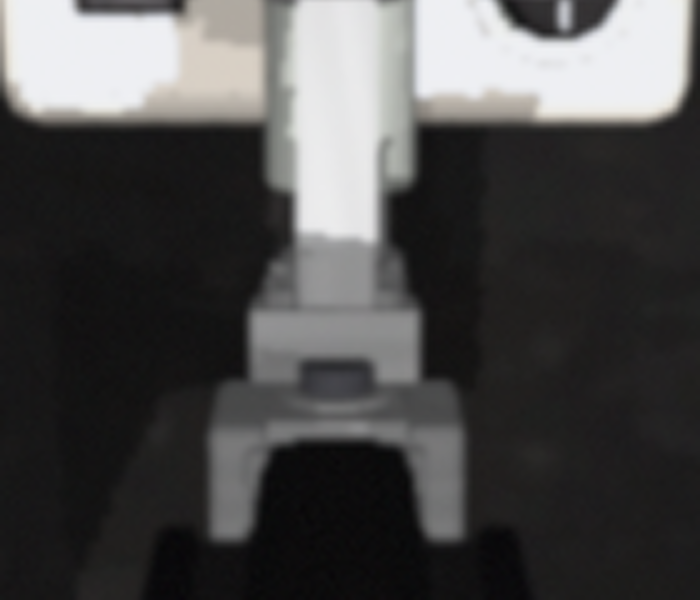

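View pics/s19z.png

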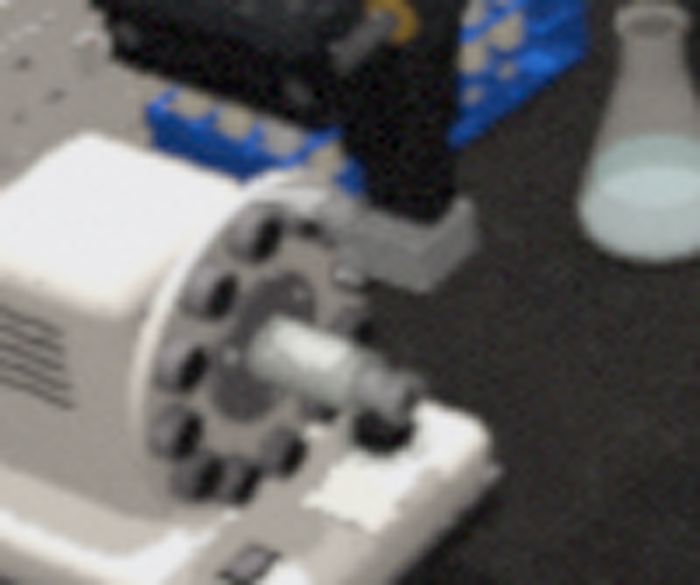

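The clip is off and hangs on the blade at its root (bridge at y 308–383), and the spindle is bare. Carrying it gently to the empty half of the tray.

>>> apply_moves(steps=[{"x": -4, "y": 0, "z": 0, "spin": 0}, {"x": -8, "y": -1, "z": 0, "spin": 0}, {"x": -10, "y": -4, "z": 0, "spin": 0}, {"x": -11, "y": -8, "z": 0, "spin": 0}, {"x": -11, "y": -12, "z": 0, "spin": -0.02}, {"x": -11, "y": -16, "z": 0, "spin": -0.03}, {"x": -10, "y": -18, "z": 0, "spin": -0.03}, {"x": -9, "y": -20, "z": 0, "spin": -0.03}, {"x": -8, "y": -20, "z": 0, "spin": -0.03}, {"x": -7, "y": -20, "z": 0, "spin": -0.03}, {"x": -6, "y": -20, "z": 0, "spin": -0.03}, {"x": -5, "y": -20, "z": 0, "spin": -0.03}])

```text
time_s: 22.4
position: [0.4899, -0.1432, 0.2377]
tcp_rot: [[-0.089, 0.006, 0.996], [-0.996, 0.012, -0.089], [-0.013, -1.0, 0.005]]
force: [-0.0, 0.2, -2.3]
opening: 0.202
```

>>> apply_moves(steps=[{"x": -4, "y": -20, "z": 0, "spin": -0.03}, {"x": -3, "y": -20, "z": 0, "spin": 0}, {"x": -3, "y": -18, "z": 0, "spin": 0}, {"x": -2, "y": -12, "z": 0, "spin": 0}, {"x": -1, "y": -7, "z": 0, "spin": 0}, {"x": 0, "y": -3, "z": 0, "spin": 0}, {"x": 0, "y": 0, "z": 0, "spin": 0}])

```text
time_s: 23.1
position: [0.4689, -0.229, 0.238]
tcp_rot: [[-0.127, 0.004, 0.992], [-0.992, 0.012, -0.127], [-0.013, -1.0, 0.002]]
force: [0.8, -0.6, -2.7]
opening: 0.207
```

```bash
python3 tilt.py
python3 - <<'E'
from h import *
im,p=cap('wrist','w20.png');im,p=cap('wrist','w20.png')
E
python3 tilt.py
```

```text
t 23.1 pos [ 468.9 -229.   238. ] yaw -7.3 pitch 0.002 roll 0.0126 (want .0345, 0) F [ 0.8 -0.6 -2.7] q6 58.2 op 18.0
t 23.2 pos [ 469.  -228.4  237.9] yaw -7.26 pitch 0.0017 roll 0.013 (want .0345, 0) F [ 0.  -0.2 -2.3] q6 58.2 op 18.0
```

View pics/w20.png

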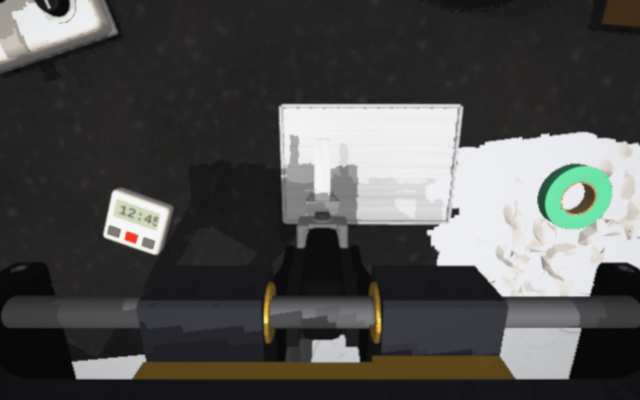

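Clip still on the blade at (321,205). Descending over the tray's empty half.

>>> apply_moves(steps=[{"x": 4, "y": -0.5, "z": -8, "spin": 0}, {"x": 5, "y": -0.5, "z": -15, "spin": 0}, {"x": 4, "y": -0.5, "z": -18, "spin": 0}, {"x": 3, "y": -0.5, "z": -20, "spin": 0}, {"x": 1, "y": 0, "z": -20, "spin": 0}, {"x": 0, "y": 0, "z": -20, "spin": 0}, {"x": 0, "y": 0, "z": -17, "spin": 0}, {"x": 0, "y": 0, "z": -12, "spin": 0}, {"x": 0, "y": 0, "z": -7, "spin": 0}, {"x": 0, "y": 0, "z": -3, "spin": 0}, {"x": 0, "y": 0, "z": 0, "spin": 0}])

```text
time_s: 24.3
position: [0.4913, -0.2245, 0.0895]
tcp_rot: [[-0.117, 0.006, 0.993], [-0.993, 0.013, -0.117], [-0.013, -1.0, 0.005]]
force: [0.8, -0.0, -3.0]
opening: 0.201
```

```bash
python3 tilt.py
python3 - <<'E'
from h import *
im,p=cap('wrist','w21.png')
a=cv2.imread('pics/w21.png');cv2.imwrite('pics/w21z.png',cv2.resize(a[90:260,235:415],None,fx=4,fy=3.5,interpolation=cv2.INTER_CUBIC))
im,p=cap('scene','s21.png')
a=cv2.imread('pics/s21.png');cv2.imwrite('pics/s21z.png',cv2.resize(a[150:250,350:450],None,fx=6,fy=6,interpolation=cv2.INTER_CUBIC))
E
python3 tilt.py
```

```text
t 24.3 pos [ 491.3 -224.5   89.5] yaw -6.71 pitch 0.0049 roll 0.0133 (want .0345, 0) F [ 0.8 -0.  -3. ] q6 59.0 op 17.5
t 24.4 pos [ 491.6 -224.8   90.2] yaw -6.72 pitch 0.0061 roll 0.0126 (want .0345, 0) F [-0.6  0.1 -2.9] q6 59.0 op 17.7
```

View pics/w21z.png

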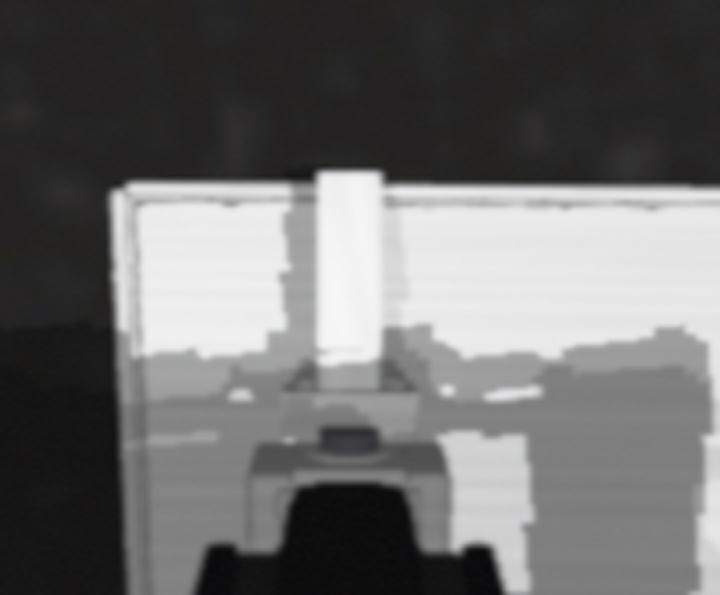

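View pics/s21z.png

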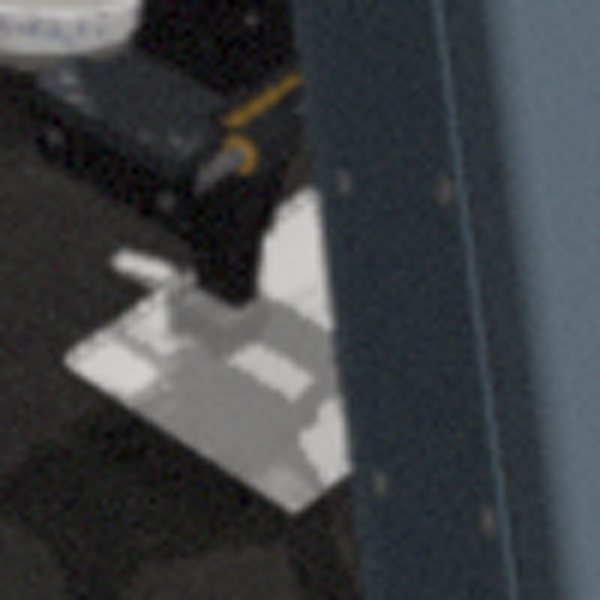

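The clip is on the blade root with its legs hanging, and the tip sits just over the front rim. I'll shift back a little and lower to feel for the leg contact.

>>> apply_moves(steps=[{"x": -3, "y": -2, "z": -4, "spin": 0}, {"x": -3, "y": -2, "z": -4, "spin": 0}, {"x": 0, "y": 0, "z": -2, "spin": 0}, {"x": 0, "y": 0, "z": -1, "spin": 0}])

```text
time_s: 24.8
position: [0.4862, -0.2304, 0.0805]
tcp_rot: [[-0.117, 0.011, 0.993], [-0.993, 0.009, -0.117], [-0.01, -1.0, 0.01]]
force: [-0.7, 0.0, -2.4]
opening: 0.206
```

>>> apply_moves(steps=[{"x": 0, "y": 0, "z": -1, "spin": 0}, {"x": 0, "y": 0, "z": -1, "spin": 0}])

```text
time_s: 25.0
position: [0.4862, -0.2306, 0.0784]
tcp_rot: [[-0.118, 0.012, 0.993], [-0.993, 0.009, -0.118], [-0.01, -1.0, 0.011]]
force: [-0.1, 0.2, -2.0]
opening: 0.208
```

>>> apply_moves(steps=[{"x": 0, "y": 0, "z": -1, "spin": 0}, {"x": 0, "y": 0, "z": -1, "spin": 0}])

```text
time_s: 25.2
position: [0.4863, -0.2306, 0.0764]
tcp_rot: [[-0.118, 0.012, 0.993], [-0.993, 0.008, -0.118], [-0.01, -1.0, 0.011]]
force: [-0.8, 0.2, -2.9]
opening: 0.209
```

>>> apply_moves(steps=[{"x": 0, "y": 0, "z": -1, "spin": 0}, {"x": 0, "y": 0, "z": -1, "spin": 0}])

```text
time_s: 25.4
position: [0.4864, -0.2306, 0.0742]
tcp_rot: [[-0.117, 0.012, 0.993], [-0.993, 0.008, -0.118], [-0.01, -1.0, 0.011]]
force: [-0.4, -0.4, -2.4]
opening: 0.208
```

```bash
python3 tilt.py
python3 - <<'E'
from h import *
im,p=cap('wrist','w22.png')
a=cv2.imread('pics/w22.png');cv2.imwrite('pics/w22z.png',cv2.resize(a[90:260,235:415],None,fx=4,fy=3.5,interpolation=cv2.INTER_CUBIC))
E
```

```text
t 25.4 pos [ 486.4 -230.6   74.2] yaw -6.75 pitch 0.0109 roll 0.0098 (want .0345, 0) F [-0.4 -0.4 -2.4] q6 58.1 op 18.1
```

View pics/w22z.png

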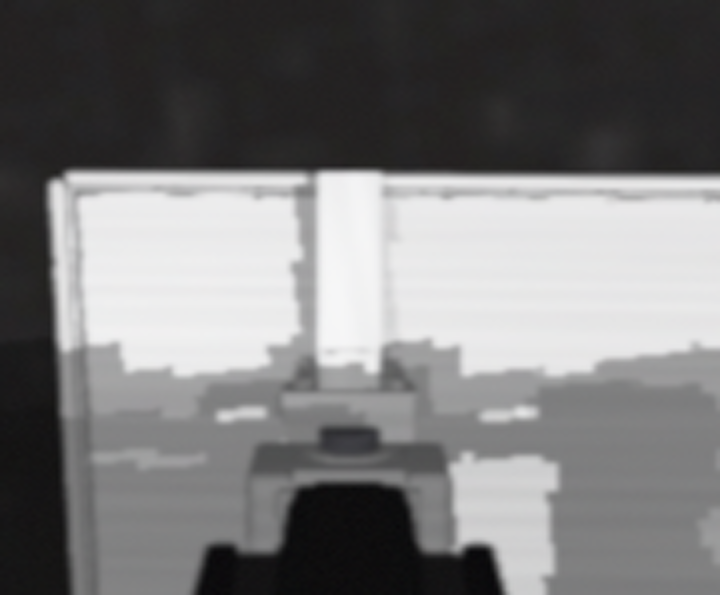

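>>> apply_moves(steps=[{"x": 0, "y": 0, "z": -1.5, "spin": 0}, {"x": 0, "y": 0, "z": -1.5, "spin": 0}])

```text
time_s: 25.65
position: [0.4866, -0.2306, 0.071]
tcp_rot: [[-0.117, 0.012, 0.993], [-0.993, 0.008, -0.117], [-0.01, -1.0, 0.011]]
force: [-0.2, -0.9, -1.3]
opening: 0.204
```

```bash
cat > wz.py <<'E'
from h import *
import sys
n=sys.argv[1]
im,p=cap('wrist',n+'.png')
a=cv2.imread('pics/'+n+'.png');cv2.imwrite('pics/'+n+'z.png',cv2.resize(a[170:230,285:355],None,fx=8,fy=8,interpolation=cv2.INTER_CUBIC))
E
python3 tilt.py; python3 wz.py w23; python3 -c "
import cv2
a=cv2.imread('pics/w22.png');cv2.imwrite('pics/w22zz.png',cv2.resize(a[170:230,285:355],None,fx=8,fy=8,interpolation=cv2.INTER_CUBIC))"
```

```text
t 25.65 pos [ 486.6 -230.6   71. ] yaw -6.75 pitch 0.0111 roll 0.0097 (want .0345, 0) F [-0.2 -0.9 -1.3] q6 58.1 op 17.7
```

View pics/w23z.png

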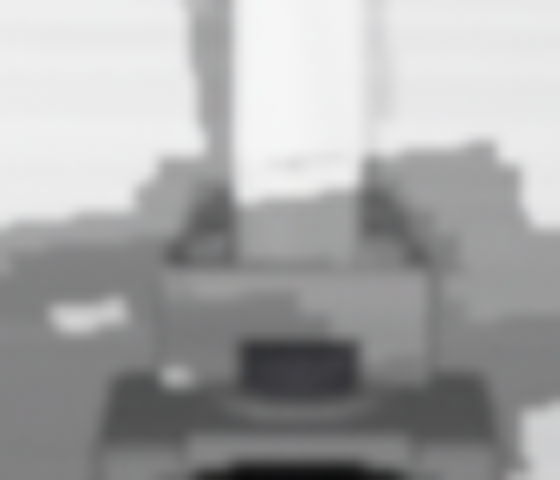

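View pics/w22zz.png

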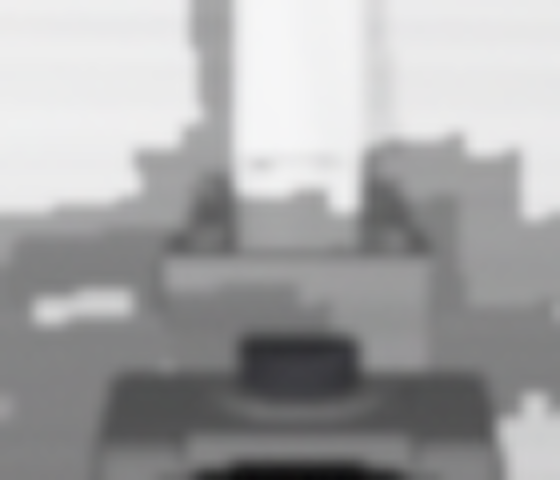

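The clip's edge moved in the view from y=254 to 266, so its legs now stand on the tray floor. Lower 3 mm more so the crest clears the bridge, then withdraw.

>>> apply_moves(steps=[{"x": 0, "y": 0, "z": -1.5, "spin": 0}, {"x": 0, "y": 0, "z": -1.5, "spin": 0}, {"x": 0, "y": 0, "z": 0, "spin": 0}])

```text
time_s: 26.0
position: [0.4865, -0.2306, 0.0675]
tcp_rot: [[-0.117, 0.012, 0.993], [-0.993, 0.008, -0.118], [-0.01, -1.0, 0.011]]
force: [0.1, 0.7, -2.0]
opening: 0.203
```

>>> apply_moves(steps=[{"x": -3, "y": 0.3, "z": 0, "spin": 0}, {"x": -4, "y": 0.5, "z": 0, "spin": 0}, {"x": -4, "y": 0.5, "z": 0, "spin": 0}])

```text
time_s: 26.3
position: [0.4753, -0.2294, 0.0675]
tcp_rot: [[-0.117, 0.013, 0.993], [-0.993, 0.008, -0.117], [-0.009, -1.0, 0.011]]
force: [1.2, 0.2, -1.3]
opening: 0.204
```

```bash
python3 tilt.py; python3 wz.py w24; cd pics; python3 -c "
import cv2
a=cv2.imread('w24.png');cv2.imwrite('w24z.png',cv2.resize(a[100:260,235:415],None,fx=4,fy=3.5,interpolation=cv2.INTER_CUBIC))"
```

```text
t 26.3 pos [ 475.3 -229.4   67.5] yaw -6.73 pitch 0.0115 roll 0.0094 (want .0345, 0) F [ 1.2  0.2 -1.3] q6 57.3 op 17.8
```

View pics/w24z.png

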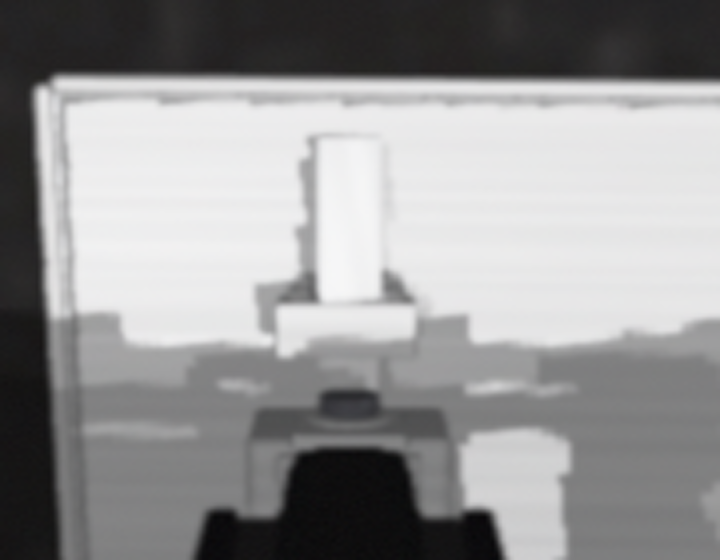

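The clip stays standing (y 303–355) while the blade slides out. Continuing the withdrawal.

>>> apply_moves(steps=[{"x": -4, "y": 0.5, "z": 0, "spin": 0}, {"x": -5, "y": 0.6, "z": 0, "spin": 0}, {"x": -5, "y": 0.6, "z": 0, "spin": 0}, {"x": -5, "y": 0.6, "z": 0, "spin": 0}, {"x": -5, "y": 0.6, "z": 0, "spin": 0}, {"x": -5, "y": 0.6, "z": 0, "spin": 0}, {"x": -5, "y": 0.6, "z": 0, "spin": 0}, {"x": -5, "y": 0.6, "z": 0, "spin": 0}, {"x": -4, "y": 0.4, "z": 0, "spin": 0}, {"x": 0, "y": 0, "z": 0, "spin": 0}])

```text
time_s: 27.35
position: [0.4266, -0.2232, 0.0678]
tcp_rot: [[-0.118, 0.011, 0.993], [-0.993, 0.009, -0.118], [-0.01, -1.0, 0.01]]
force: [-0.2, 0.1, -1.8]
opening: 0.201
```

```bash
python3 tilt.py; python3 wz.py w25; cd pics; python3 -c "
import cv2
a=cv2.imread('w25.png');cv2.imwrite('w25z.png',cv2.resize(a[30:260,200:420],None,fx=3.2,fy=2.6,interpolation=cv2.INTER_CUBIC))"
```

```text
t 27.35 pos [ 426.6 -223.2   67.8] yaw -6.77 pitch 0.0096 roll 0.0104 (want .0345, 0) F [-0.2  0.1 -1.8] q6 54.1 op 17.5
```

View pics/w25z.png

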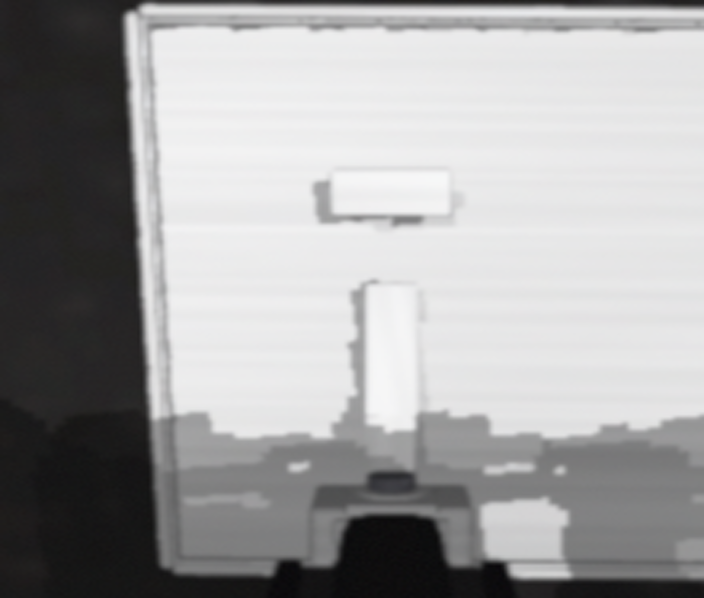

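The clip stands clear in the tray at (390,190) and the blade is out. Now I'll carry the wedge back to its half.

>>> apply_moves(steps=[{"x": 0, "y": 0, "z": 10, "spin": 0}, {"x": 0, "y": -3, "z": 15, "spin": 0}, {"x": 2, "y": -10, "z": 5, "spin": 0}, {"x": 3, "y": -15, "z": 0, "spin": 0}, {"x": 3, "y": -18, "z": 0, "spin": 0}, {"x": 3, "y": -18, "z": 0, "spin": 0}, {"x": 3, "y": -18, "z": 0, "spin": 0}, {"x": 3, "y": -14, "z": 0, "spin": 0}, {"x": 2, "y": -8, "z": -3, "spin": 0}, {"x": 0, "y": -3, "z": -6, "spin": 0}, {"x": 0, "y": 0, "z": -6, "spin": 0}, {"x": 0, "y": 0, "z": -3, "spin": 0}])

```text
time_s: 28.6
position: [0.4492, -0.3432, 0.0803]
tcp_rot: [[-0.119, 0.016, 0.993], [-0.993, 0.003, -0.119], [-0.005, -1.0, 0.015]]
force: [0.0, 0.4, -2.0]
opening: 0.206
```

```bash
python3 wz.py w26; python3 tilt.py
```

```text
t 28.65 pos [ 448.9 -342.8   79.9] yaw -6.81 pitch 0.0143 roll 0.0056 (want .0345, 0) F [ 0.1 -0.1 -1.8] q6 46.9 op 17.7
```

View pics/w26.png

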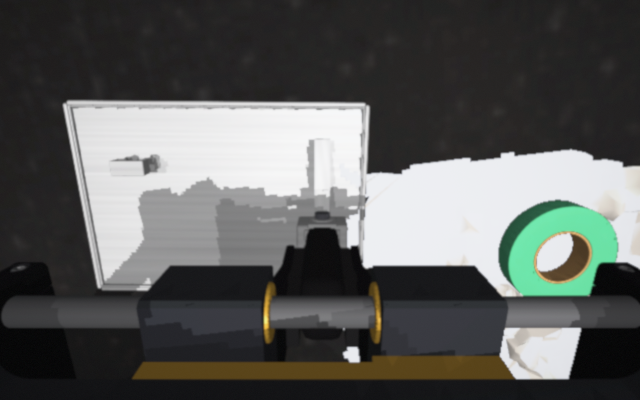

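The clip stands at (135,165) in the tray; the wedge is at (322,215), a bit close to the right rim. I'll shift it 8 mm left and lower.

>>> apply_moves(steps=[{"x": 0, "y": 4, "z": -4, "spin": 0}, {"x": 0, "y": 4, "z": -5, "spin": 0}, {"x": 0, "y": 1, "z": -4, "spin": 0}, {"x": 0, "y": 0, "z": -2, "spin": 0}, {"x": 0, "y": 0, "z": -1, "spin": 0}])

```text
time_s: 29.15
position: [0.4483, -0.3299, 0.0622]
tcp_rot: [[-0.116, 0.013, 0.993], [-0.993, 0.007, -0.116], [-0.008, -1.0, 0.012]]
force: [-1.8, -0.1, -1.8]
opening: 0.206
```

>>> apply_moves(steps=[{"x": 0, "y": 0, "z": -0.8, "spin": 0}])

```text
time_s: 29.25
position: [0.4484, -0.3298, 0.0613]
tcp_rot: [[-0.116, 0.013, 0.993], [-0.993, 0.007, -0.116], [-0.008, -1.0, 0.012]]
force: [-1.1, 0.5, -1.0]
opening: 0.203
```

>>> apply_moves(steps=[{"x": 0, "y": 0, "z": -0.8, "spin": 0}])

```text
time_s: 29.35
position: [0.4486, -0.33, 0.0606]
tcp_rot: [[-0.116, 0.013, 0.993], [-0.993, 0.006, -0.116], [-0.008, -1.0, 0.012]]
force: [0.3, -0.3, -1.9]
opening: 0.201
```

```bash
python3 tilt.py
```

```text
t 29.35 pos [ 448.6 -330.    60.6] yaw -6.65 pitch 0.0124 roll 0.0076 (want .0345, 0) F [ 0.3 -0.3 -1.9] q6 47.5 op 17.5
```

>>> apply_moves(steps=[{"x": 0, "y": 0, "z": -0.7, "spin": 0}])

```text
time_s: 29.45
position: [0.4486, -0.3301, 0.0602]
tcp_rot: [[-0.116, 0.013, 0.993], [-0.993, 0.006, -0.116], [-0.008, -1.0, 0.013]]
force: [-1.6, 1.3, 6.2]
opening: 0.208
```

>>> apply_moves(steps=[{"x": 0, "y": 0, "z": -0.6, "spin": 0}])

```text
time_s: 29.55
position: [0.4486, -0.3301, 0.0602]
tcp_rot: [[-0.116, 0.013, 0.993], [-0.993, 0.006, -0.116], [-0.008, -1.0, 0.013]]
force: [-2.5, 1.8, 5.2]
opening: 0.206
```

>>> apply_moves(steps=[{"x": 0, "y": 0, "z": -0.5, "spin": 0}])

```text
time_s: 29.65
position: [0.4486, -0.3301, 0.0602]
tcp_rot: [[-0.116, 0.014, 0.993], [-0.993, 0.006, -0.116], [-0.008, -1.0, 0.013]]
force: [-0.5, 1.5, 2.6]
opening: 0.205
```

The wedge has touched the floor at z = 60.2. Opening the gripper; the jaw line is centred, so both fingers should leave evenly.

>>> apply_moves(steps=[{"x": 0, "y": 0, "z": 0, "spin": 0}, {"x": 0, "y": 0, "z": 0, "spin": 0}, {"x": 0, "y": 0, "z": 0, "spin": 0}, {"x": 0, "y": 0, "z": -0.5, "spin": 0}], grip=60)

```text
time_s: 30.05
position: [0.4496, -0.3315, 0.06]
tcp_rot: [[-0.116, 0.016, 0.993], [-0.993, 0.003, -0.116], [-0.005, -1.0, 0.016]]
force: [0.9, -0.0, 0.0]
opening: 0.482
```

```bash
python3 wz.py w27; python3 tilt.py
```

```text
t 30.1 pos [ 449.5 -331.5   59.9] yaw -6.68 pitch 0.0155 roll 0.005 (want .0345, 0) F [ 0.2 -0.2  0.5] q6 47.4 op 46.1
```

View pics/w27.png

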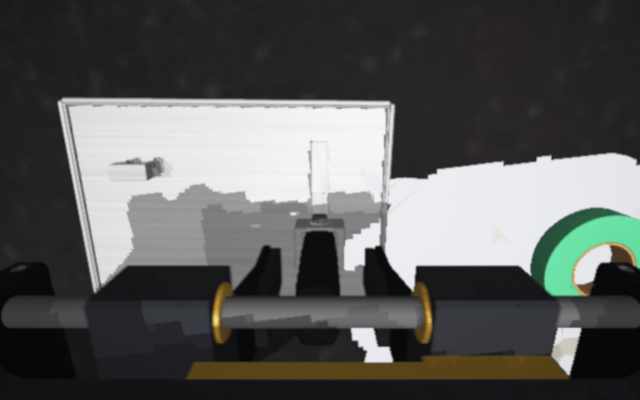

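The wedge stands on its own between the open fingers. Going straight up.

>>> apply_moves(steps=[{"x": 0, "y": 0, "z": 3, "spin": 0}, {"x": 0, "y": 0, "z": 8, "spin": 0}, {"x": 0, "y": 0, "z": 15, "spin": 0}, {"x": 0, "y": 0, "z": 20, "spin": 0}, {"x": 0, "y": 0, "z": 25, "spin": 0}, {"x": 0, "y": 0, "z": 25, "spin": 0}, {"x": 0, "y": 0, "z": 25, "spin": 0}, {"x": 0, "y": 0, "z": 20, "spin": 0}, {"x": 0, "y": 0, "z": 10, "spin": 0}, {"x": 0, "y": 0, "z": 0, "spin": 0}])

```text
time_s: 31.1
position: [0.4486, -0.3305, 0.2204]
tcp_rot: [[-0.116, 0.017, 0.993], [-0.993, 0.002, -0.116], [-0.004, -1.0, 0.016]]
force: [-0.2, 0.6, 0.8]
opening: 0.69
```

```bash
python3 wz.py w28; python3 tilt.py
python3 - <<'E'
from h import *
import pickle
P=pickle.load(open('P0.pkl','rb'))
im,p=cap('top','t28.png')
for n in ['wedge','rotator','beaker','flask','timer','clip']:
  for r in spotter.cut_out(n,'top')[:1]: m=r['mask'];ys,xs=np.nonzero(m);print(n,r['score'],r['rect'],xs.mean().round(1),ys.mean().round(1))
im,p=cap('scene','s28.png')
for n in ['wedge','rotator','beaker','flask','timer','clip']:
  for r in spotter.cut_out(n,'scene')[:1]: m=r['mask'];ys,xs=np.nonzero(m);print(n,r['score'],r['rect'],xs.mean().round(1),ys.mean().round(1))
a=cv2.imread('pics/w28.png');cv2.imwrite('pics/w28z.png',cv2.resize(a[80:260,60:420],None,fx=2.2,fy=2.2,interpolation=cv2.INTER_CUBIC))
a=cv2.imread('pics/s28.png');cv2.imwrite('pics/s28z.png',cv2.resize(a[140:270,220:460],None,fx=3.3,fy=3.3,interpolation=cv2.INTER_CUBIC))
E
```

```text
t 31.15 pos [ 448.3 -330.2  219.6] yaw -6.68 pitch 0.0153 roll 0.005 (want .0345, 0) F [ 0.8 -0.5 -0.2] q6 47.9 op 60.3
wedge 0.29 [377.9, 201.9, 76.0, 58.8] 408.2 227.5
rotator 0.72 [272.5, 105.3, 56.4, 74.1] 298.1 143.1
beaker 0.66 [201.2, 128.6, 33.8, 28.4] 218.2 142.4
flask 0.73 [380.0, 136.0, 22.8, 23.9] 393.4 146.0
timer 0.69 [379.9, 202.4, 73.2, 57.8] 407.9 227.8
wedge 0.66 [403.4, 187.1, 15.1, 14.4] 412.5 193.7
rotator 0.96 [223.6, 170.0, 76.5, 89.6] 257.2 213.0
beaker 0.8 [171.5, 240.9, 41.7, 48.8] 192.2 265.1
flask 0.83 [311.1, 152.7, 23.0, 39.7] 322.9 173.3
clip 0.53 [380.7, 201.3, 5.0, 5.7] 383.0 203.5
```

View pics/w28z.png

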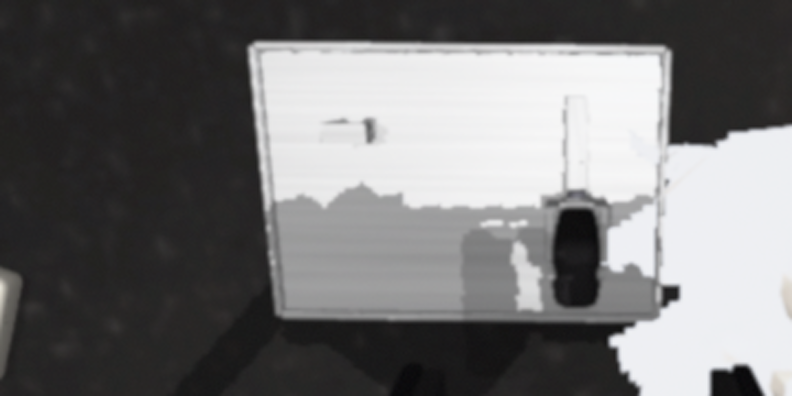

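View pics/s28z.png

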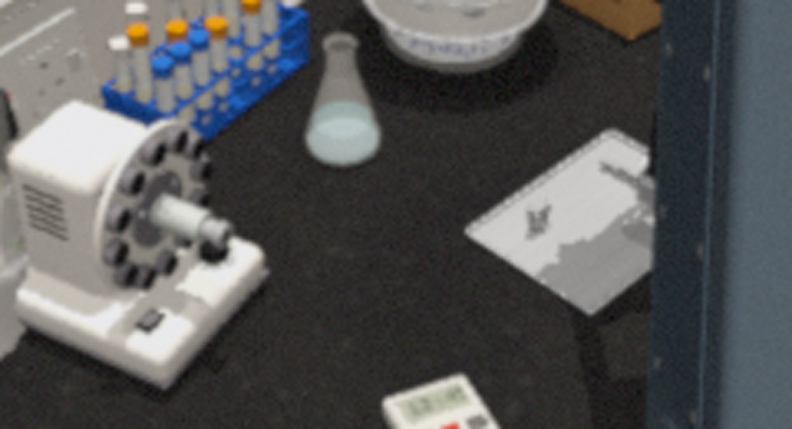

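The clip is in the tray's empty half, standing at (350,130). The wedge is upright in the other half and the spindle is bare. The spotter mislabelled the timer in the top view, so I'll compare that patch directly before handing in.

Run:
```python
from h import *
a=cv2.imread('pics/scene0.png',0);b=cv2.imread('pics/s28.png',0)
for n,(x,y,w,h) in dict(timer=(330,246,46,44),flask=(306,145,34,50),rotbase=(225,215,76,46),beaker=(165,235,50,60)).items():
    print(n,cv2.phaseCorrelate(a[y:y+h,x:x+w].astype(np.float32),b[y:y+h,x:x+w].astype(np.float32)))
s=read_state();print(s['time_s'],np.round(s['force'],1))
job.hand_in()
```

```text
timer ((-0.05295262528423805, 0.5320079420335624), 0.9840347987634165)
flask ((-0.02908211586789733, -0.051094290181822544), 0.9891185083654191)
rotbase ((-0.01747862363641417, -0.018502542705235214), 0.9797180792161574)
beaker ((0.07380429069721473, 0.00357394462350058), 0.9923970225652059)
31.85 [ 0.3 -0.5 -0.1]
the job is handed in; nothing more can be done
```

I took the clip off the spindle with the wedge and put it in the empty half of the tray. The wedge is back upright in its own half. I handed the job in at about 32 s, with the arm clear of everything.

**How it went:** the blade slid over the nose, under the bridge and over the boss until the clip dropped into the blade's notch. I then lifted it straight off and carried it to the tray on the blade. The gripper never touched the clip.

**Forces:** the readings between moves never passed about 9 N, well under the 20 N limit. I did not record forces during the moves themselves.

**Contacts during the job:**
- I lowered the blade onto the nose on purpose, at about 6 N, to find its height.
- The tip met the boss's front edge at about 3 N, so I backed off and raised it.
- The heel probably pressed on the nose at about 8 N when the blade was fully in.

**Last checks:**
- **Result:** the pictures show the spindle bare, the clip standing on its legs in the tray and the wedge upright. I had no close view of the spindle surface for marks.
- **Rotator, beaker and flask:** they shifted less than 0.1 px in the scene view compared with the start.
- **Timer:** that patch shifted by 0.5 px vertically, and the finder mislabelled the timer in the top view. I put both down to lighting and detection, because nothing went near the timer.

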